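# Make room in the case rack and slide the yellow case in

### The job

The yellow tool-bit case belongs in the bench rack immediately to the right of the blue case (right as seen from the robot). There is no room there yet: by their grips, slide the blue case and those beyond it left, and the cases on its right to the right, as far as the end plates allow, without lifting any of them out of the rack. Then lower the yellow case into the gap until it stands fully down and upright on the rack floor, and let go; work gently, never ramming cases against the end plates or one another, and leave the other things on the bench alone.

Things in the scene. Friction and masses are not known exactly. Their poses are not given: they have to be found in the camera images.
- rack_floor (a point): Bench rack, fixed: an open tray 110 x 242 mm with 22 mm high guide walls along front and back, 96 mm apart inside (a case has 3 mm play at each end), open above. Point: centre of the tray floor's upper face, 6 mm above the bench; x points across the tray (away from the robot), y along the row to the robot's left, z up. Yaw up to 0.2 rad.
- rack_front (a point): Middle of the top edge of the rack's front wall, 22 mm above the bench. Two aluminium end plates, inner faces 174 mm apart, 83 mm high, bound the row; each gives 4 mm on springs (3 N/mm), then is solid. The pair is clamped up to 15 mm off the tray's centre along y, an offset not measured: feel for it. Five cases take 170 mm. A case bears up to 25 N of push, 40 N when set down on the floor.
- blue_case_mid (a point): Blue tool-bit case, 90 x 34 x 50 mm (x, y, z), with a black grip block on top (26 mm along x, as thick as the case: 34 mm, 30 mm tall; overall 80 mm). Point: centre, 40 mm above the underside (case top 10 mm, grip top 40 mm above it). One of four in the rack almost touching, in any order (white rightmost), axes as the rack's; one to three slide with under 2 N on slick strips; pushed hard at the grip it tips.
- red_case_mid (a point): Red tool-bit case, 90 x 34 x 50 mm (x, y, z), with a black grip block on top (26 mm along x, as thick as the case: 34 mm, 30 mm tall; overall 80 mm). Point: centre, 40 mm above the underside (case top 10 mm, grip top 40 mm above it). One of four in the rack almost touching, in any order (white rightmost), axes as the rack's; one to three slide with under 2 N on slick strips; pushed hard at the grip it tips.
- green_case_mid (a point): Green tool-bit case, 90 x 34 x 50 mm (x, y, z), with a black grip block on top (26 mm along x, as thick as the case: 34 mm, 30 mm tall; overall 80 mm). Point: centre, 40 mm above the underside (case top 10 mm, grip top 40 mm above it). One of four in the rack almost touching, in any order (white rightmost), axes as the rack's; one to three slide with under 2 N on slick strips; pushed hard at the grip it tips.
- white_case_mid (a point): White tool-bit case, 90 x 34 x 50 mm (x, y, z), with a black grip block on top (26 mm along x, as thick as the case: 34 mm, 30 mm tall; overall 80 mm). Point: centre, 40 mm above the underside (case top 10 mm, grip top 40 mm above it). One of four in the rack almost touching, in any order (white rightmost), axes as the rack's; one to three slide with under 2 N on slick strips; pushed hard at the grip it tips.
- yellow_case_mid (a point): Yellow tool-bit case, 90 x 34 x 50 mm (x, y, z), with a black grip block on top (26 mm along x, as thick as the case: 34 mm, 30 mm tall; overall 80 mm). Point: centre, 40 mm above the underside (case top 10 mm, grip top 40 mm above it). About 0.18 kg, bottom edges rounded 3 mm. Stands on the bench left of the rack; goes in with its x along the rack's x, either way round.
- nail_jar: Bystander: screw-top jar of tacks, 63 mm across, 76 mm tall; origin at the centre of its underside.
- glue_pot: Bystander: brown plastic glue pot, 70 mm across, 62 mm tall; origin at the centre of its underside.
- tin_wax: Bystander: flat round wax tin, 71 mm across, 24 mm tall; origin at the centre of its underside.
Mind the look-alikes: they are no part of the job. Leave any orange look-alike of the part that bears yellow_case_mid alone.

How it is judged (in metres and radians):
On the way:
1. a gap wide enough for the yellow case is open beside the blue case, with the yellow case not yet down in it ((distance between blue_case_mid and red_case_mid above 0.067 m or y of red_case_mid in the frame of blue_case_mid above 0 m) and (distance between blue_case_mid and green_case_mid above 0.067 m or y of green_case_mid in the frame of blue_case_mid above 0 m) and (distance between blue_case_mid and white_case_mid above 0.067 m or y of white_case_mid in the frame of blue_case_mid above 0 m) and distance between yellow_case_mid and blue_case_mid above 0.055 m), for 0.1 s.
At the end, for the whole second after the job is handed in: The yellow case rests fully down on the rack floor (2.5 mm), upright (0.06 rad), lengthwise across the tray (0.1 rad), immediately right of the blue case (centres 32.5 to 42 mm apart along the row); the other four also stand upright and fully down in the rack (z of blue_case_mid in the frame of rack_floor between 0.037 and 0.0425 m and angle between each of blue_case_mid, red_case_mid, green_case_mid, white_case_mid, yellow_case_mid's own z axis and vertical below 0.06 rad and x of blue_case_mid in the frame of rack_floor between -0.008 and 0.008 m and y of blue_case_mid in the frame of rack_floor between -0.11 and 0.11 m and z of red_case_mid in the frame of rack_floor between 0.037 and 0.0425 m and x of red_case_mid in the frame of rack_floor between -0.008 and 0.008 m and y of red_case_mid in the frame of rack_floor between -0.11 and 0.11 m and z of green_case_mid in the frame of rack_floor between 0.037 and 0.0425 m and x of green_case_mid in the frame of rack_floor between -0.008 and 0.008 m and y of green_case_mid in the frame of rack_floor between -0.11 and 0.11 m and z of white_case_mid in the frame of rack_floor between 0.037 and 0.0425 m and x of white_case_mid in the frame of rack_floor between -0.008 and 0.008 m and y of white_case_mid in the frame of rack_floor between -0.11 and 0.11 m and z of yellow_case_mid in the frame of rack_floor between 0.037 and 0.0425 m and x of yellow_case_mid in the frame of rack_floor between -0.008 and 0.008 m and y of yellow_case_mid in the frame of rack_floor between -0.11 and 0.11 m and y of yellow_case_mid in the frame of blue_case_mid between -0.042 and -0.0325 m and angle between the x axis of yellow_case_mid and the x axis of rack_floor, either way round below 0.1 rad and linear speed of yellow_case below 0.01 m/s); the robot touches nothing.
It fails at once if a case was pushed against the rack or its end plates with more than 25 N, or the yellow one dropped or pressed onto the rack with more than 40 N (contact force between any of blue_case, red_case, green_case, white_case and rack above 25 N or contact force between yellow_case and rack above 40 N).
It fails at once if the yellow case was forced against another case with more than 25 N (contact force between yellow_case and blue_case above 25 N or contact force between yellow_case and red_case above 25 N or contact force between yellow_case and green_case above 25 N or contact force between yellow_case and white_case above 25 N).
It fails at once if one of the four cases was lifted out of the rack (over 12 mm) or tipped (over 0.3 rad) (z of any of blue_case_mid, red_case_mid, green_case_mid, white_case_mid in the frame of rack_floor above 0.052 m or angle between any of blue_case_mid, red_case_mid, green_case_mid, white_case_mid's own z axis and vertical above 0.3 rad).
It fails at once if a bystander was moved more than 20 mm (distance of any of nail_jar, glue_pot, tin_wax from where it was at the start of the episode above 0.02 m).
It also fails if it takes over 72 s, if anything falls off the work surface, if the arm or the gripper's body presses on something with over 40 N, if the wrist force passes 120 N, or if a joint passes its speed limit or range.

### The arm

A 7-joint arm with a two-finger parallel gripper is mounted at the origin on a cart in front of the work surface, level with it; the furniture and walls round the work are solid. World frame = base frame: x ahead of the robot, y to its left, z up, the work surface at z = 0. Lengths are in mm, angles in rad, forces in N, time in s.
With the tool pointing down it reaches from about 400 to 875 mm from the base axis. Payload 4.4 kg.
Tool frame: the origin (TCP) lies on the front face of the gripper's body, between the roots of the fingers; the fingertips stand 73 mm ahead of it and the grasp point (between the pads) lies 54 mm ahead of it; z points along the fingers, x is the direction in which the jaws open and shut, and the axes are right-handed (so a half turn about z gives the same grasp; the last joint's range is limited). The gripper opens to 85 mm and grips with 20 to 120 N. Pads are 22 mm wide; open, the fingers measure 114 mm over their backs; the gripper's body (76 mm by 85 mm) begins 54 mm behind the grasp point. The pads swing forward as they close: fully open they stand 13 mm farther back than shut.
Start: joints at [-1.269, 0.628, 0.038, 1.517, -0.027, 0.996, -0.02], TCP at [233.696, 606.55, 303.913] pointing down, gripper open.
Joint ranges: [-3.06, 3.06], [-0.37, 2.12], [-1.25, 1.32], [0.18, 2.47], [-1.1, 4.24], [0.23, 1.98], [-2.94, 2.94]. Speed limits (rad/s): [2.57, 2.57, 3.14, 3.14, 3.14, 3.14, 3.14].

### API

Orientations are given as a unit quaternion [w, x, y, z].
In Python, from workcell import manip gives the robot as it stands. The module is installed in compiled form; this text tells all that it offers.
- The arm moves only by the tool move_arm, never from a script. Its arguments are lists of equal length, an entry for each row: "delta_pos": the shift along the tool's x, y, z in cm, a list of three; "spin": the turn about the tool's z in rad; "fingers": the finger opening in cm, from 0 to 8.54. In form: {"delta_pos": [[tx, ty, tz], ...], "spin": [spin, ...], "fingers": [fingers, ...]}. A call has exactly 5 rows; each row shifts and turns the commanded pose from where the row before left it, along the tool's axes as they then stand; what a row does not reach is not made up. A row lasts 1/12 s, in which the tool goes at most 41.7 mm and 7.16 degrees, less where a joint would pass 70% of its speed; a pose out of reach is approached as far as the arm can. A call is refused whole if a number of a shift passes 4.17 or a number of a turn 0.125, either way. A call with a gripper value outside its range is refused whole. The fingers move at their own pace and stop on an object; "newtons" is the grip in N (left out, the last holds). Time passes only in rows, so rows that do not move let the fingers close, or fill a call up. It gives the time, the measured TCP pose, the force and the opening at its end, in the units of the state.
- manip.get_obs(): the state, without advancing time (a new reading comes with each control period).
- manip.get_image(name): name is "scene" or "top"; returns (picture, depth): 480x640x3 uint8, blue, green, red; 480x640 float32, mm along the optical axis (not along the pixel's ray), 0 where there is no reading.
- manip.camera_info(name): a dict with "camera_matrix" (3x3 intrinsics, pixels), "D" ([k1, k2, p1, p2, k3] as OpenCV has them; the pictures are not rectified), "eye" and "orientation" of the camera in the world. Camera axes: x right, y up, looking along -z (the intrinsics and any distortion apply to the point x, -y, -z); pixel columns grow to the right and rows downward; lengths in mm; the calibration is good to about 2 mm. A picture is of the moment at which its call begins. camera_info takes no time and is no camera call.
- manip.close_job(): hands the job in, once; it reports no verdict.
The state is a dict: "t": time; "joints": joint angles; "qvel": joint speeds; "effort": joint torques, N m; "ee_pos": TCP position; "tcp_rot": TCP orientation; "contact_force": force on the tool from outside, world axes, zero at the start; "wrist_torque": the same for the moment, N m; "grip_width": opening from 0.0 (shut) to 1.0 (fully open).
Only numpy, scipy, OpenCV 4.12 (cv2) and the standard library are available. Lean on these libraries where they do the work, as an engineer would, in place of code of your own. Each camera call takes 0.05 s, during which the arm holds its last target.

## Working session

There is one attempt and no reset: what is moved stays moved. The work goes in short steps, Python scripts to look and compute and a tool call to move; the robot and the scene stay as the last step left them, time stands still between calls to the robot, and variables do not carry over. Pictures are saved under pics/ and viewed, and the job is handed in when it is done.

Besides the shell and the picture viewer there is one more tool, called after "Emit:" in YAML: its name, and indented under it one key for each argument. move_arm: Moves the arm, as the interface text tells. Its arguments: {"type":"object","properties":{"delta_pos":{"type":"array","items":{"type":"array","items":{"type":"number"}}},"spin":{"type":"array","items":{"type":"number"}},"fingers":{"type":"array","items":{"type":"number"}},"newtons":{"type":"number"}},"required":["delta_pos","spin","fingers"]}

```bash
mkdir -p pics
cat > h.py <<'E'
import numpy as np,cv2
from scipy.spatial.transform import Rotation as R
from workcell import manip
def info(n):
    return manip.camera_info(n)
E
python3 - <<'E'
from h import *
o=manip.get_obs()
for k,v in o.items(): print(k,np.round(v,3))
for n in ("scene","top"):
    print(n,manip.camera_info(n))
    p,d=manip.get_image(n)
    cv2.imwrite(f"pics/{n}0.png",p); np.savez(f"{n}0.npz",p=p,d=d)
E
```

```text
t 0.0
joints [-1.269  0.629  0.038  1.518 -0.027  0.996 -0.02 ]
qvel [-0.002 -0.    -0.001  0.001 -0.001  0.002  0.001]
effort [-0.0000e+00 -5.6340e+01  1.2260e+00 -1.9345e+01  1.1000e-02  1.0000e-02
  0.0000e+00]
ee_pos [233.472 606.118 303.009]
tcp_rot [ 0.001  0.824  0.566 -0.001]
contact_force [-0.587 -0.352 -0.149]
wrist_torque [ 0.022 -0.071 -0.042]
grip_width 1.003
scene {'camera_matrix': array([[581.44166706,   0.        , 314.13398782],
       [  0.        , 581.44166706, 233.46912228],
       [  0.        ,   0.        ,   1.        ]]), 'D': array([-0.10430179,  0.        ,  0.        ,  0.        ,  0.        ]), 'eye': array([ 1.16123472e+00, -8.47787109e+02,  1.28545810e+03]), 'orientation': array([ 0.90222199,  0.37064683, -0.08385369, -0.20392393])}
top {'camera_matrix': array([[477.30756497,   0.        , 313.65476961],
       [  0.        , 477.30756497, 234.54845295],
       [  0.        ,   0.        ,   1.        ]]), 'D': array([-0.00033133,  0.        ,  0.        ,  0.        ,  0.        ]), 'eye': array([ 220.41693556,  386.89064828, 1554.997935  ]), 'orientation': array([-0.52615014, -0.05273381,  0.08807779,  0.84417266])}
```

View pics/scene0.png

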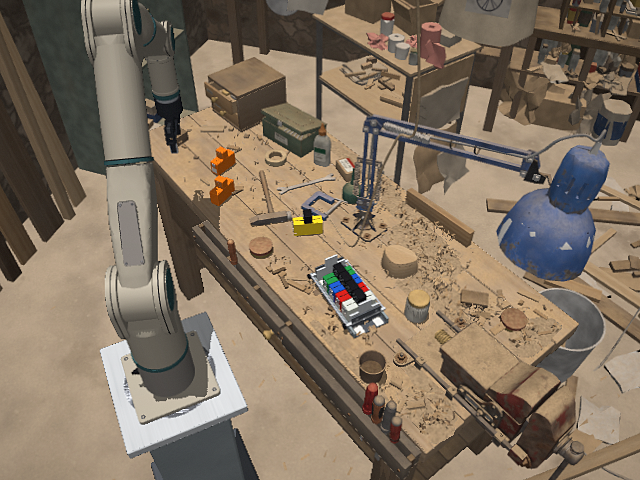

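View pics/top0.png

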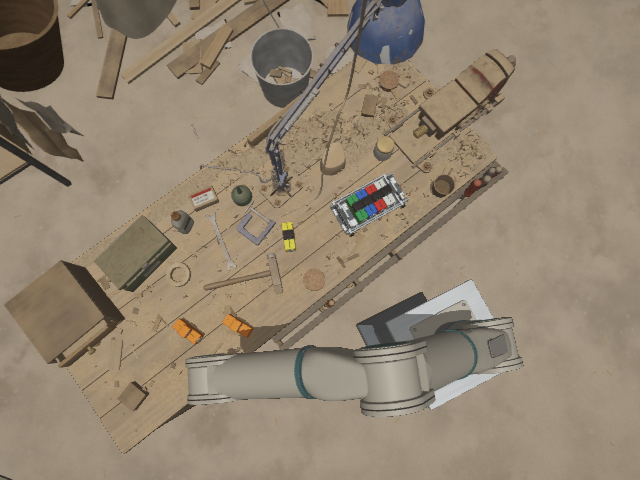

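```bash
cat >> h.py <<'E'
def cam(n):
    c=manip.camera_info(n); q=c['orientation']
    return c['camera_matrix'],c['D'],c['eye'],R.from_quat([q[1],q[2],q[3],q[0]]).as_matrix()
def ray(n,uv):
    K,D,e,M=cam(n)
    x=cv2.undistortPoints(np.float64(uv).reshape(-1,1,2),K,D).reshape(-1,2)
    d=np.c_[x[:,0],-x[:,1],-np.ones(len(x))]
    return e,d@M.T
def onz(n,uv,z):
    e,d=ray(n,uv); return e+d*((z-e[2])/d[:,2])[:,None]
def proj(n,P):
    K,D,e,M=cam(n); c=(np.atleast_2d(P)-e)@M; c=c*[1,-1,-1]
    return cv2.projectPoints(c,np.zeros(3),np.zeros(3),K,D)[0].reshape(-1,2)
def crop(n,p,x0,y0,w,h,s,f):
    cv2.imwrite(f,cv2.resize(p[y0:y0+h,x0:x0+w],None,fx=s,fy=s,interpolation=cv2.INTER_CUBIC))
E
python3 - <<'E'
from h import *
t=np.load('top0.npz');s=np.load('scene0.npz')
crop('top',t['p'],270,165,150,100,5,'pics/tc0.png')
crop('scene',s['p'],280,195,120,150,4,'pics/sc0.png')
# pointcloud check
print(onz('top',[(288,236),(370,205),(315,279),(386,147),(443,186),(241,195),(334,160)],60).round(0))
E
```

```text
[[ 530.  320.   60.]
 [ 505.   37.   60.]
 [ 368.  304.   60.]
 [ 659. -103.   60.]
 [ 457. -207.   60.]
 [ 720.  399.   60.]
 [ 694.   73.   60.]]
```

View pics/tc0.png

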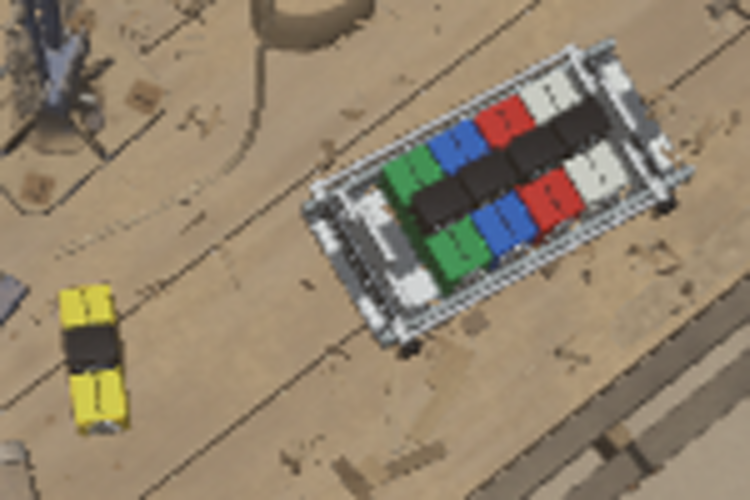

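View pics/sc0.png

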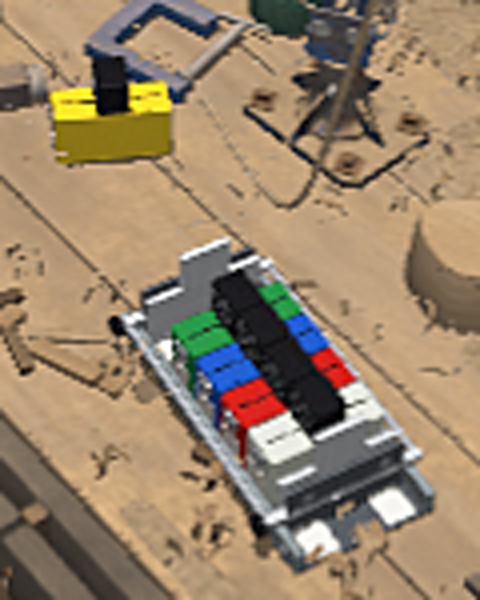

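```bash
cat >> h.py <<'E'
from scipy.optimize import minimize
S=8
def boxc(hx,hy,z0,z1,x,y,yaw,dy=0):
    c,s=np.cos(yaw),np.sin(yaw)
    P=np.array([(a,b+dy,z) for a in(-hx,hx) for b in(-hy,hy) for z in(z0,z1)],float)
    return np.c_[x+c*P[:,0]-s*P[:,1],y+s*P[:,0]+c*P[:,1],P[:,2]]
def fillhull(img,n,P,v,off):
    uv=(proj(n,P)-off+0.5)*S-0.5
    h=cv2.convexHull(uv.astype(np.float32)).reshape(-1,2)
    cv2.fillConvexPoly(img,np.round(h*16).astype(np.int32),v,shift=4)
def labels(p):
    hsv=cv2.cvtColor(p,cv2.COLOR_BGR2HSV).astype(int);H,Sa,V=hsv[...,0],hsv[...,1],hsv[...,2]
    L=np.zeros(H.shape,int)
    ok=(Sa>130)&(V>40)
    L[ok&(H>22)&(H<35)&(Sa>150)]=1
    L[ok&(H>45)&(H<85)]=2
    L[ok&(H>100)&(H<130)]=3
    L[ok&((H<7)|(H>172))]=4
    return L
# cases: list of (label,x,y,yaw,zbase)
def render(n,cases,off,w,h):
    img=np.zeros((h*S,w*S),np.uint8); e=cam(n)[2]
    for l,x,y,yaw,zb in sorted(cases,key=lambda c:-np.hypot(c[1]-e[0],c[2]-e[1])):
        fillhull(img,n,boxc(45,17,zb,zb+50,x,y,yaw),l,off)
    for l,x,y,yaw,zb in cases:
        fillhull(img,n,boxc(13,17,zb+50,zb+80,x,y,yaw),9,off)
    return img
def cost(n,L,cases,labs,off):
    h,w=L.shape; im=render(n,cases,off,w,h); c=0
    for l in labs:
        f=cv2.resize((im==l).astype(np.float32),(w,h),interpolation=cv2.INTER_AREA)
        c+=np.abs(f-(L==l)).sum()
    return c
E
cat > fit0.py <<'E'
from h import *
D={'top':np.load('top0.npz')['p'],'scene':np.load('scene0.npz')['p']}
def run(rois,mk,labs,x0,cams,step):
    Ls={n:labels(D[n])[r[1]:r[1]+r[3],r[0]:r[0]+r[2]] for n,r in rois.items()}
    f=lambda v:sum(cost(n,Ls[n],mk(v),labs,np.array(rois[n][:2])) for n in cams)
    x0=np.array(x0,float)
    for k in range(3):
        sim=np.vstack([x0]+[x0+np.eye(len(x0))[i]*step[i]/(k+1) for i in range(len(x0))])
        r=minimize(f,x0,method='Nelder-Mead',options=dict(initial_simplex=sim,xatol=.02,fatol=.05)); x0=r.x
    return r.x.round(3),round(r.fun,1),[int((Ls[n]==l).sum()) for n in cams for l in labs]
ry={'top':(275,215,30,45),'scene':(285,205,45,35)}
mk=lambda v:[(1,v[0],v[1],v[2]/100,0)]
for c in (['top'],['scene'],['top','scene']):
    print('yel',c,run(ry,mk,[1],[530,320,20],c,[8,8,10]))
rr={'top':(325,170,90,70),'scene':(310,255,80,85)}
# v: x,y of row blue-left... centre, yaw, pitch
def mk(v):
    c,s=np.cos(v[2]/100),np.sin(v[2]/100)
    return [(l,v[0]-s*k*v[3],v[1]+c*k*v[3],v[2]/100,6) for l,k in ((2,1.5),(3,.5),(4,-.5),(5,-1.5))]
for c in (['top'],['scene'],['top','scene']):
    print('row',c,run(rr,mk,[2,3,4],[505,37,5,34.5],c,[8,8,8,1]))
E
python3 fit0.py
```

```text
yel ['top'] (array([534.731, 318.501, -30.825]), np.float64(51.3), [180])
yel ['scene'] (array([534.487, 319.54 , -34.165]), np.float64(63.8), [460])
yel ['top', 'scene'] (array([534.241, 319.051, -31.662]), np.float64(118.0), [180, 460])Traceback (most recent call last):
  File "fit0.py", line 21, in <module>
    print('row',c,run(rr,mk,[2,3,4],[505,37,5,34.5],c,[8,8,8,1]))
                  ~~~^^^^^^^^^^^^^^^^^^^^^^^^^^^^^^^^^^^^^^^^^^^
  File "fit0.py", line 9, in run
    r=minimize(f,x0,method='Nelder-Mead',options=dict(initial_simplex=sim,xatol=.02,fatol=.05)); x0=r.x
    res = _minimize_neldermead(fun, x0, args, callback, bounds=bounds,
                               **options)
    fsim[k] = func(sim[k])
              ~~~~^^^^^^^^
    fx = function(np.copy(x), *(wrapper_args + args))
  File "fit0.py", line 5, in <lambda>
    f=lambda v:sum(cost(n,Ls[n],mk(v),labs,np.array(rois[n][:2])) for n in cams)
               ~~~^^^^^^^^^^^^^^^^^^^^^^^^^^^^^^^^^^^^^^^^^^^^^^^^^^^^^^^^^^^^^^
  File "fit0.py", line 5, in <genexpr>
    f=lambda v:sum(cost(n,Ls[n],mk(v),labs,np.array(rois[n][:2])) for n in cams)
                   ~~~~^^^^^^^^^^^^^^^^^^^^^^^^^^^^^^^^^^^^^^^^^^
  File "h.py", line 49, in cost
    h,w=L.shape; im=render(n,cases,off,w,h); c=0
                    ~~~~~~^^^^^^^^^^^^^^^^^
  File "h.py", line 44, in render
    fillhull(img,n,boxc(45,17,zb,zb+50,x,y,yaw),l,off)
    ~~~~~~~~^^^^^^^^^^^^^^^^^^^^^^^^^^^^^^^^^^^^^^^^^^
  File "h.py", line 28, in fillhull
    uv=(proj(n,P)-off+0.5)*S-0.5
        ~~~~^^^^^
  File "h.py", line 17, in proj
    K,D,e,M=cam(n); c=(np.atleast_2d(P)-e)@M; c=c*[1,-1,-1]
            ~~~^^^
  File "h.py", line 7, in cam
    c=manip.camera_info(n); q=c['orientation']
ValueError: time passes only in moves, steps and waits
```

```bash
python3 - <<'E'
s=open('h.py').read()
s=s.replace("def cam(n):\n    c=manip.camera_info(n);","""import functools,os,pickle
@functools.lru_cache(None)
def cam(n):
    if os.path.exists('cam_'+n): c=pickle.load(open('cam_'+n,'rb'))
    else:
        c=manip.camera_info(n); pickle.dump(c,open('cam_'+n,'wb'))
   """)
open('h.py','w').write(s)
E
time python3 fit0.py
```

```text
yel ['top'] (array([534.731, 318.501, -30.825]), np.float64(51.3), [180])
yel ['scene'] (array([534.487, 319.54 , -34.165]), np.float64(63.8), [460])
yel ['top', 'scene'] (array([534.241, 319.051, -31.662]), np.float64(118.0), [180, 460])
row ['top'] (array([522.062,  26.178,   5.328,  33.811]), np.float64(247.1), [137, 170, 184])
row ['scene'] (array([522.028,  23.39 ,   4.279,  34.186]), np.float64(279.9), [180, 200, 207])
row ['top', 'scene'] (array([522.239,  24.425,   5.218,  34.533]), np.float64(548.0), [137, 170, 184, 180, 200, 207])
real	0m6.035s
user	0m6.554s
sys	0m0.127s
```

```bash
cat > ov.py <<'E'
from h import *
import sys
def overlay(n,p,cases,roi,s,f):
    x0,y0,w,h=roi
    im=cv2.resize(p[y0:y0+h,x0:x0+w],None,fx=s,fy=s,interpolation=cv2.INTER_CUBIC)
    for l,x,y,yaw,zb in cases:
        for b in (boxc(45,17,zb,zb+50,x,y,yaw),boxc(13,17,zb+50,zb+80,x,y,yaw)):
            uv=((proj(n,b)-[x0,y0]+.5)*s-.5).round().astype(int)
            for i in range(8):
                for j in range(i):
                    if bin(i^j).count('1')==1: cv2.line(im,tuple(map(int,uv[i])),tuple(map(int,uv[j])),(255,0,255),1)
    cv2.imwrite(f,im)
E
python3 - <<'E'
from ov import *
v=[522.2,24.4,.0522,34.5]; c,s=np.cos(v[2]),np.sin(v[2])
cs=[(l,v[0]-s*k*v[3],v[1]+c*k*v[3],v[2],6) for l,k in ((2,1.5),(3,.5),(4,-.5),(5,-1.5))]+[(1,534.3,319,-.317,0)]
a=np.load('top0.npz')['p'];b=np.load('scene0.npz')['p']
overlay('top',a,cs,(270,165,150,100),5,'pics/ot0.png')
overlay('scene',b,cs,(280,195,120,150),4,'pics/os0.png')
L=labels(a)[165:265,270:420]
cv2.imwrite('pics/l.png',cv2.resize((L*50).astype(np.uint8),None,fx=5,fy=5,interpolation=0))
E
```

```text
(no output)
```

View pics/ot0.png

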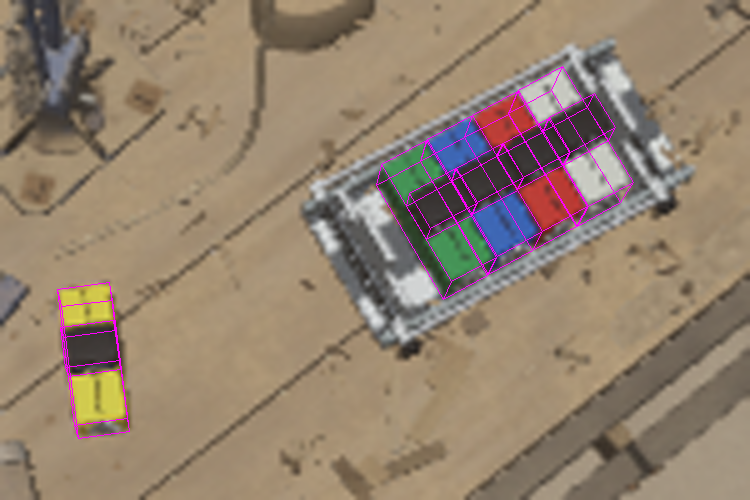

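View pics/os0.png

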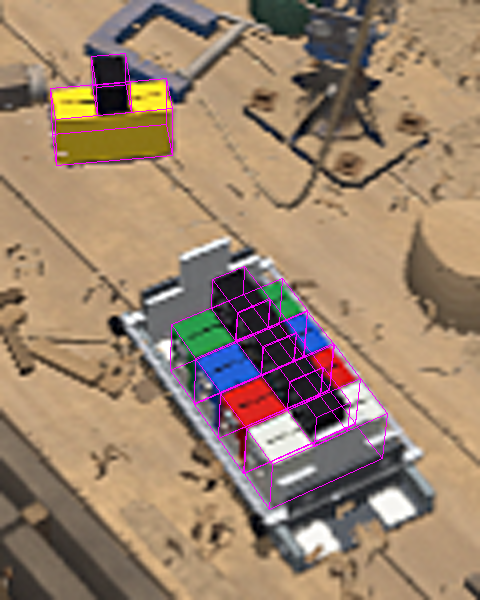

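View pics/l.png

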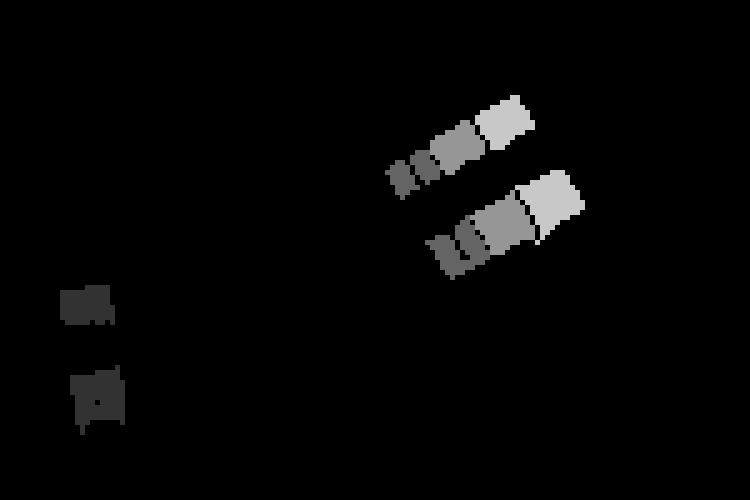

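```bash
cat >> h.py <<'E'
def render(n,cases,off,w,h):
    img=np.zeros((h*S,w*S),np.uint8); e=cam(n)[2]
    for l,x,y,yaw,zb in sorted(cases,key=lambda c:-np.hypot(c[1]-e[0],c[2]-e[1])):
        fillhull(img,n,boxc(45,17,zb,zb+50,x,y,yaw),8,off)
        fillhull(img,n,boxc(45,17,zb+50,zb+50,x,y,yaw),l,off)
    for l,x,y,yaw,zb in cases:
        fillhull(img,n,boxc(13,17,zb+50,zb+80,x,y,yaw),9,off)
    return img
def cost(n,L,cases,labs,off):
    h,w=L.shape; im=render(n,cases,off,w,h); c=0
    dc=1-cv2.resize((im==8).astype(np.float32),(w,h),interpolation=cv2.INTER_AREA)
    for l in labs:
        f=cv2.resize((im==l).astype(np.float32),(w,h),interpolation=cv2.INTER_AREA)
        c+=(np.abs(f-(L==l))*dc).sum()
    return c
def labels(p):
    hsv=cv2.cvtColor(p,cv2.COLOR_BGR2HSV).astype(int);H,Sa,V=hsv[...,0],hsv[...,1],hsv[...,2]
    L=np.zeros(H.shape,int)
    L[(Sa>130)&(V>110)&(H>22)&(H<35)]=1
    L[(Sa>80)&(V>80)&(H>40)&(H<90)]=2
    L[(Sa>90)&(V>90)&(H>100)&(H<130)]=3
    L[(Sa>130)&(V>90)&((H<9)|(H>170))]=4
    return L
E
python3 fit0.py
python3 - <<'E'
from h import *
a=np.load('top0.npz')['p'];b=np.load('scene0.npz')['p']
L=np.hstack([labels(a)[165:265,270:420],labels(b)[200:300,280:400]])
cv2.imwrite('pics/l2.png',cv2.resize((L*50).astype(np.uint8),None,fx=2.9,fy=2.9,interpolation=0))
E
```

```text
yel ['top'] (array([533.623, 318.414, -31.373]), np.float64(20.9), [196])
yel ['scene'] (array([532.994, 317.506, -30.887]), np.float64(28.9), [453])
yel ['top', 'scene'] (array([533.364, 318.177, -31.215]), np.float64(51.2), [196, 453])
row ['top'] (array([521.624,  25.061,   6.109,  35.525]), np.float64(59.7), [187, 185, 182])
row ['scene'] (array([519.857,  23.277,   5.451,  35.246]), np.float64(79.8), [168, 185, 189])
row ['top', 'scene'] (array([521.147,  24.243,   6.075,  35.463]), np.float64(160.5), [187, 185, 182, 168, 185, 189])
```

View pics/l2.png

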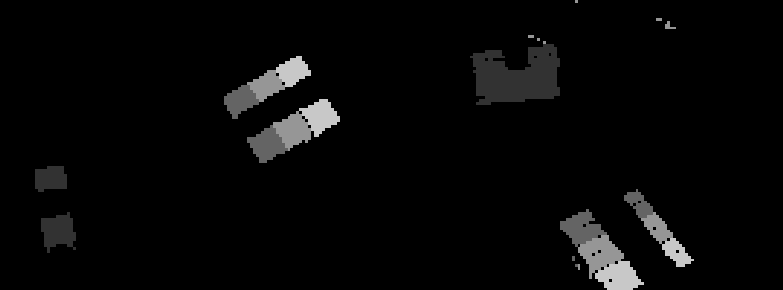

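```bash
cat > plan.py <<'E'
from h import *
import json
def yawof():
    q=manip.get_obs()['tcp_rot']; m=R.from_quat([q[1],q[2],q[3],q[0]]).as_matrix()
    return np.arctan2(m[1,0],m[0,0])
def plan(p0,th0,p1,th1,N,spinrows=None,dec=2):
    p0=np.array(p0,float);p1=np.array(p1,float);sr=spinrows or N
    p=p0.copy();th=th0;out=[];sp=[]
    for i in range(N):
        tgt=p0+(p1-p0)*(i+1)/N; tt=th0+(th1-th0)*min(1,(i+1)/sr)
        d=tgt-p; c,s=np.cos(th),np.sin(th)
        t=np.round(np.array([c*d[0]+s*d[1],s*d[0]-c*d[1],-d[2]])/10,dec)
        p=p+np.array([c*t[0]*10+s*t[1]*10,s*t[0]*10-c*t[1]*10,-t[2]*10])
        q=round(th-tt,3); th-=q
        out.append(t.tolist());sp.append(q)
    for i in range(0,N,5): print(json.dumps(out[i:i+5]),sp[i:i+5])
    print('end',p.round(2),round(th,4))
E
python3 - <<'E'
from plan import *
th=yawof();print(th)
plan([233.7,606.6,303.9],th,[520,42,230],0.061,20,10)
E
```

```text
1.2029788934903396
[[-2.12, 2.35, 0.37], [-1.84, 2.58, 0.37], [-1.53, 2.77, 0.37], [-1.21, 2.92, 0.37], [-0.86, 3.05, 0.37]] [np.float64(0.114), np.float64(0.114), np.float64(0.115), np.float64(0.114), np.float64(0.114)]
[[-0.51, 3.12, 0.37], [-0.16, 3.16, 0.37], [0.21, 3.16, 0.37], [0.57, 3.12, 0.37], [0.91, 3.02, 0.37]] [np.float64(0.114), np.float64(0.114), np.float64(0.115), np.float64(0.114), np.float64(0.114)]
[[1.26, 2.91, 0.36], [1.26, 2.9, 0.37], [1.26, 2.91, 0.37], [1.25, 2.9, 0.37], [1.26, 2.91, 0.37]] [np.float64(-0.0), np.float64(-0.0), np.float64(-0.0), np.float64(-0.0), np.float64(-0.0)]
[[1.26, 2.9, 0.37], [1.25, 2.91, 0.37], [1.26, 2.9, 0.37], [1.26, 2.91, 0.37], [1.25, 2.9, 0.37]] [np.float64(-0.0), np.float64(-0.0), np.float64(-0.0), np.float64(-0.0), np.float64(-0.0)]
end [519.97  42.04 230.  ] 0.061
```

Emit:
move_arm:
  delta_pos:
    - [-2.12,2.35,0.37]
    - [-1.84,2.58,0.37]
    - [-1.53,2.77,0.37]
    - [-1.21,2.92,0.37]
    - [-0.86,3.05,0.37]
  spin: [0.114,0.114,0.115,0.114,0.114]
  fingers: [6,6,6,6,6]
  newtons: 20

```text
t: 0.52
ee_pos: [305.6, 463.8, 285.0]
tcp_rot: [0.0, 0.951, 0.308, -0.0]
contact_force: [0.4, 0.9, -0.4]
grip_width: 0.702
```

Emit:
move_arm:
  delta_pos:
    - [-0.51,3.12,0.37]
    - [-0.16,3.16,0.37]
    - [0.21,3.16,0.37]
    - [0.57,3.12,0.37]
    - [0.91,3.02,0.37]
  spin: [0.114,0.114,0.115,0.114,0.114]
  fingers: [6,6,6,6,6]

```text
t: 0.93
ee_pos: [377.1, 322.8, 266.6]
tcp_rot: [0.0, 1.0, 0.028, -0.0]
contact_force: [0.7, 1.0, 0.3]
grip_width: 0.701
```

Emit:
move_arm:
  delta_pos:
    - [1.26,2.91,0.36]
    - [1.26,2.9,0.37]
    - [1.26,2.91,0.37]
    - [1.25,2.9,0.37]
    - [1.26,2.91,0.37]
  spin: [0,0,0,0,0]
  fingers: [6,6,6,6,6]

```text
t: 1.35
ee_pos: [448.7, 181.7, 248.2]
tcp_rot: [0.0, 1.0, 0.031, -0.0]
contact_force: [1.0, 0.3, -0.4]
grip_width: 0.702
```

Emit:
move_arm:
  delta_pos:
    - [1.26,2.9,0.37]
    - [1.25,2.91,0.37]
    - [1.26,2.9,0.37]
    - [1.26,2.91,0.37]
    - [1.25,2.9,0.37]
  spin: [0,0,0,0,0]
  fingers: [6,6,6,6,6]

```text
t: 1.77
ee_pos: [520.3, 40.5, 229.6]
tcp_rot: [-0.0, 1.0, 0.03, -0.0]
contact_force: [0.4, 0.1, -0.3]
grip_width: 0.703
```

Emit:
move_arm:
  delta_pos:
    - [0,0,2]
    - [0,0,2]
    - [0,0,2]
    - [0,0,1.5]
    - [0,0,0]
  spin: [0,0,0,0,0]
  fingers: [6,6,6,6,6]

```text
t: 2.18
ee_pos: [518.1, 41.8, 152.2]
tcp_rot: [0.0, 1.0, 0.03, -0.003]
contact_force: [0.5, -0.5, -0.1]
grip_width: 0.698
```

Run:
```python
from ov import *
for n in ('scene','top'):
    p,d=manip.get_image(n); cv2.imwrite(f'pics/{n}1.png',p); np.savez(f'{n}1.npz',p=p,d=d)
    if n=='scene': crop(n,p,290,200,130,140,5,'pics/sc1.png')
    else: crop(n,p,310,140,120,110,5,'pics/tc1.png')
o=manip.get_obs();print(o['ee_pos'],o['contact_force'],o['joints'])
```

```text
[519.67486752  41.89604365 154.69677341] [-0.14944953  0.48348224  0.1107631 ] [-0.28072314  0.68699579  0.22144298  2.00467284 -0.30475881  0.4825923
  0.22443392]
```

View pics/sc1.png

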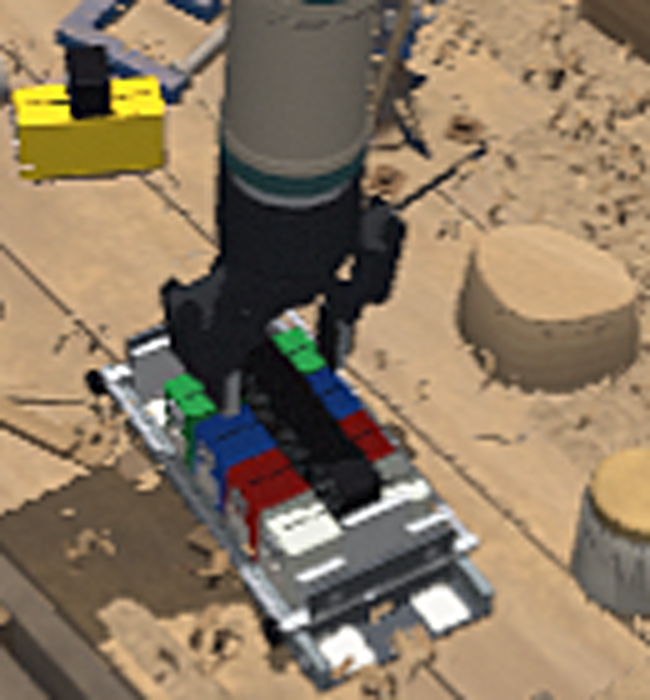

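View pics/tc1.png

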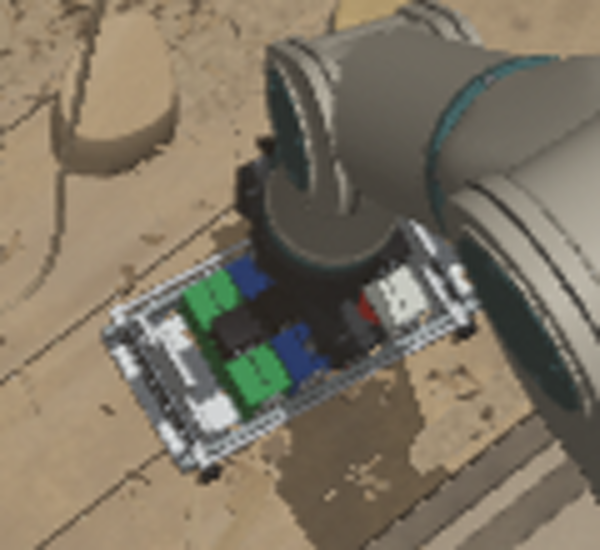

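Emit:
move_arm:
  delta_pos:
    - [0,0,0.7]
    - [0,0,0.7]
    - [0,0,0.6]
    - [0,0,0]
    - [0,0,0]
  spin: [0,0,0,0,0]
  fingers: [6,6,6,5,4]

```text
t: 2.7
ee_pos: [519.8, 42.0, 134.8]
tcp_rot: [-0.0, 1.0, 0.031, -0.0]
contact_force: [-1.3, -0.3, 0.2]
grip_width: 0.481
```

Emit:
move_arm:
  delta_pos:
    - [0,0,0]
    - [0,0,0]
    - [0,0,0]
    - [0,0,0]
    - [0,0,0]
  spin: [0,0,0,0,0]
  fingers: [3.4,3,2.8,2.6,2.3]

```text
t: 3.12
ee_pos: [520.4, 42.0, 135.4]
tcp_rot: [-0.0, 1.0, 0.03, 0.001]
contact_force: [-0.4, 0.5, 2.0]
grip_width: 0.297
```

Emit:
move_arm:
  delta_pos:
    - [0,-0.2,0]
    - [0,-0.3,0]
    - [0,-0.3,0]
    - [0,-0.3,0]
    - [0,-0.2,0]
  spin: [0,0,0,0,0]
  fingers: [2.3,2.3,2.3,2.3,2.3]

```text
t: 3.53
ee_pos: [519.5, 55.2, 135.3]
tcp_rot: [0.0, 1.0, 0.031, 0.0]
contact_force: [1.6, -1.8, 5.8]
grip_width: 0.299
```

Run:
```python
from ov import *
for n in ('scene','top'):
    p,d=manip.get_image(n); np.savez(f'{n}2.npz',p=p,d=d)
    if n=='scene': crop(n,p,290,200,130,140,5,'pics/sc2.png')
    else: crop(n,p,310,140,120,110,5,'pics/tc2.png')
o=manip.get_obs();print(o['ee_pos'],o['contact_force'],o['wrist_torque'],o['grip_width'])
```

```text
[519.47085216  55.62224647 135.36205478] [-0.62012336 -0.78821893  5.17855968] [-0.22570554  0.02850552  0.00237771] 0.3041052514300811
```

View pics/sc2.png

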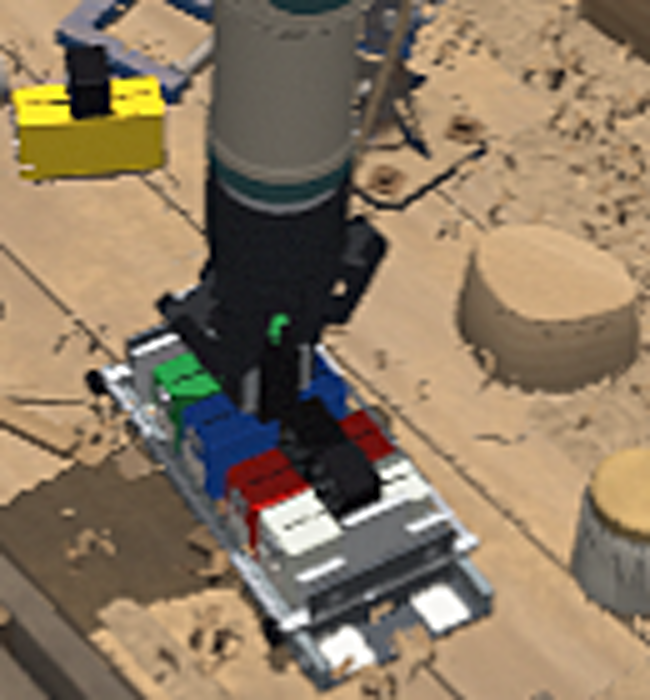

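View pics/tc2.png

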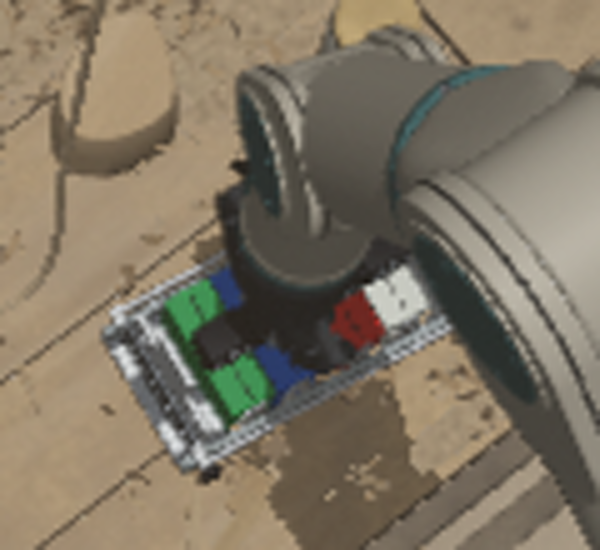

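Emit:
move_arm:
  delta_pos:
    - [0,-0.2,-0.04]
    - [0,-0.2,0]
    - [0,-0.2,0]
    - [0,-0.2,0]
    - [0,0,0]
  spin: [0,0,0,0,0]
  fingers: [2.3,2.3,2.3,2.3,2.3]

```text
t: 4.05
ee_pos: [518.6, 63.7, 135.4]
tcp_rot: [-0.0, 1.0, 0.031, -0.0]
contact_force: [0.2, -0.6, 1.2]
grip_width: 0.297
```

Emit:
move_arm:
  delta_pos:
    - [0,-0.1,0]
    - [0,-0.1,0]
    - [0,-0.1,0]
    - [0,-0.1,0]
    - [0,-0.1,0]
  spin: [0,0,0,0,0]
  fingers: [2.3,2.3,2.3,2.3,2.3]

```text
t: 4.47
ee_pos: [518.4, 67.9, 135.4]
tcp_rot: [0.0, 1.0, 0.03, -0.0]
contact_force: [0.7, -0.7, 2.0]
grip_width: 0.302
```

Emit:
move_arm:
  delta_pos:
    - [0,-0.1,0]
    - [0,-0.1,0]
    - [0,-0.1,0]
    - [0,-0.1,0]
    - [0,0,0]
  spin: [0,0,0,0,0]
  fingers: [2.3,2.3,2.3,2.3,2.3]

```text
t: 4.88
ee_pos: [518.0, 71.0, 135.4]
tcp_rot: [0.001, 1.0, 0.03, -0.0]
contact_force: [0.7, -4.7, 3.2]
grip_width: 0.295
```

Run:
```python
from ov import *
for n in ('scene','top'):
    p,d=manip.get_image(n); np.savez(f'{n}3.npz',p=p,d=d)
    if n=='scene': crop(n,p,290,200,130,140,5,'pics/sc3.png')
    else: crop(n,p,310,140,120,110,5,'pics/tc3.png')
o=manip.get_obs();print(o['ee_pos'],o['contact_force'],o['wrist_torque'],o['grip_width'])
```

```text
[518.04785749  71.00464032 135.39548615] [-0.1843932  -4.34008944  2.78311467] [-1.16207946 -0.02096591 -0.17813345] 0.30041901188429954
```

View pics/sc3.png

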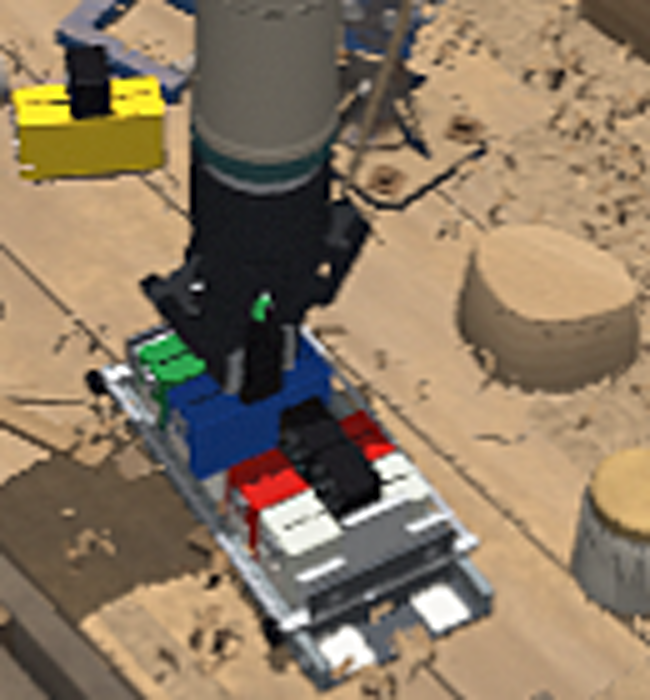

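View pics/tc3.png

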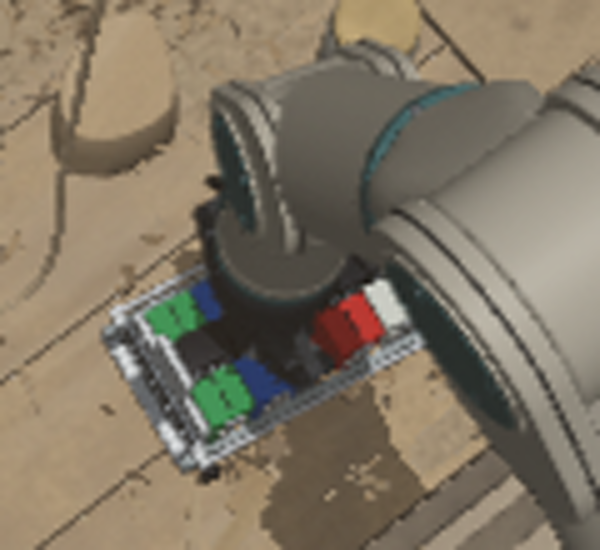

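Emit:
move_arm:
  delta_pos:
    - [0,0.1,0]
    - [0,0,0]
    - [0,0,0]
    - [0,0,0]
    - [0,0,0]
  spin: [0,0,0,0,0]
  fingers: [2.3,2.6,3.2,4.5,6]

```text
t: 5.4
ee_pos: [518.0, 72.1, 135.2]
tcp_rot: [-0.001, 1.0, 0.031, -0.0]
contact_force: [-0.1, -0.3, -0.0]
grip_width: 0.648
```

Emit:
move_arm:
  delta_pos:
    - [0,0.8,0]
    - [0,1.4,0]
    - [0,1.4,0]
    - [0,1.4,0]
    - [0,1.4,0]
  spin: [0,0,0,0,0]
  fingers: [6,6,6,6,6]

```text
t: 5.82
ee_pos: [522.0, 6.2, 135.3]
tcp_rot: [-0.0, 1.0, 0.031, -0.0]
contact_force: [-0.6, -0.1, -0.9]
grip_width: 0.7
```

Run:
```python
from ov import *
for n in ('scene','top'):
    p,d=manip.get_image(n); np.savez(f'{n}4.npz',p=p,d=d)
    if n=='scene': crop(n,p,290,200,130,140,5,'pics/sc4.png')
    else: crop(n,p,310,140,120,110,5,'pics/tc4.png')
o=manip.get_obs();print(o['ee_pos'],o['contact_force'],o['wrist_torque'],o['grip_width'])
```

```text
[522.20258164   3.95116706 135.52033262] [-0.44460384 -0.01229466 -0.34674278] [ 0.03010033  0.0083245  -0.00812724] 0.7059394927596834
```

View pics/sc4.png

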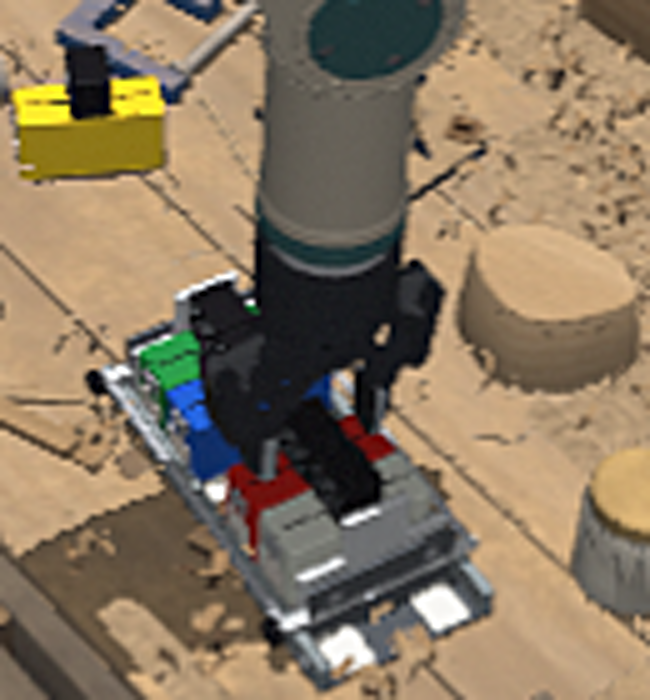

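View pics/tc4.png

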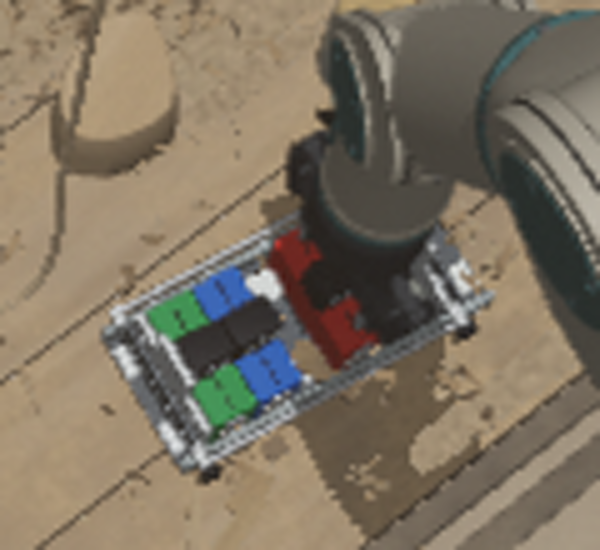

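Emit:
move_arm:
  delta_pos:
    - [0,0,0]
    - [0,0,0]
    - [0,0,0]
    - [0,0,0]
    - [0,0,0]
  spin: [0,0,0,0,0]
  fingers: [5,4,3.4,3,2.6]

```text
t: 6.33
ee_pos: [522.1, 7.9, 135.4]
tcp_rot: [-0.0, 1.0, 0.031, -0.0]
contact_force: [-0.7, 0.9, -0.6]
grip_width: 0.303
```

Emit:
move_arm:
  delta_pos:
    - [0,0,0]
    - [0,0,0]
    - [0,0,-0.04]
    - [0,0.1,0]
    - [0,0.1,0]
  spin: [0,0,0,0,0]
  fingers: [2.5,2.3,2.3,2.3,2.3]

```text
t: 6.75
ee_pos: [522.0, 5.1, 135.6]
tcp_rot: [-0.0, 1.0, 0.031, -0.0]
contact_force: [-0.1, 1.0, -1.7]
grip_width: 0.301
```

Emit:
move_arm:
  delta_pos:
    - [0,0.1,0]
    - [0,0.1,0]
    - [0,0.1,0]
    - [0,0,0]
    - [0,0,0]
  spin: [0,0,0,0,0]
  fingers: [2.3,2.3,2.3,2.3,2.3]

```text
t: 7.17
ee_pos: [522.4, 1.8, 135.8]
tcp_rot: [0.0, 1.0, 0.03, -0.0]
contact_force: [-0.1, 0.2, -2.1]
grip_width: 0.298
```

Emit:
move_arm:
  delta_pos:
    - [0,0.1,0.03]
    - [0,0.1,0]
    - [0,0.1,0]
    - [0,0,0]
    - [0,0,0]
  spin: [0,0,0,0,0]
  fingers: [2.3,2.3,2.3,2.3,2.3]

```text
t: 7.58
ee_pos: [522.6, -1.0, 135.5]
tcp_rot: [0.0, 1.0, 0.03, 0.0]
contact_force: [-0.6, 0.7, -2.5]
grip_width: 0.301
```

Emit:
move_arm:
  delta_pos:
    - [0,0.1,0]
    - [0,0.1,0]
    - [0,0.1,0]
    - [0,0,0]
    - [0,0,0]
  spin: [0,0,0,0,0]
  fingers: [2.3,2.3,2.3,2.3,2.3]

```text
t: 8.0
ee_pos: [522.7, -2.8, 135.5]
tcp_rot: [-0.001, 1.0, 0.031, -0.0]
contact_force: [-0.0, 5.1, -0.6]
grip_width: 0.302
```

Run:
```python
from ov import *
for n in ('scene','top'):
    p,d=manip.get_image(n); np.savez(f'{n}5.npz',p=p,d=d)
    if n=='scene': crop(n,p,290,200,130,140,5,'pics/sc5.png')
    else: crop(n,p,310,140,120,110,5,'pics/tc5.png')
o=manip.get_obs();print(o['ee_pos'],o['contact_force'],o['wrist_torque'],o['grip_width'])
```

```text
[522.73558172  -2.80278683 135.53335069] [-0.21416341  5.15490214 -0.40905075] [ 1.04032103  0.03166292 -0.16282893] 0.3021645119970771
```

View pics/sc5.png

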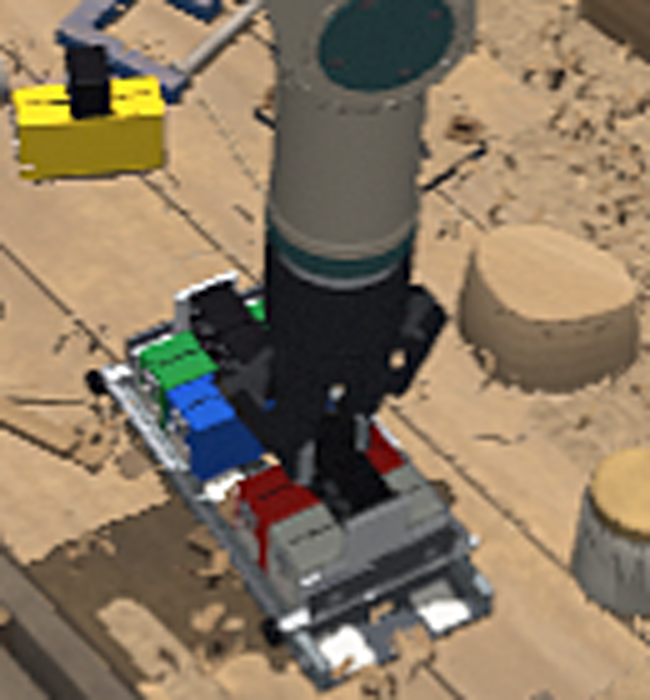

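Emit:
move_arm:
  delta_pos:
    - [0,-0.12,0]
    - [0,0,0]
    - [0,0,0]
    - [0,0,0]
    - [0,0,0]
  spin: [0,0,0,0,0]
  fingers: [2.3,2.6,3.2,4.5,6]

```text
t: 8.52
ee_pos: [522.9, -3.8, 135.6]
tcp_rot: [0.001, 1.0, 0.03, 0.0]
contact_force: [0.5, -0.3, -0.2]
grip_width: 0.643
```

Emit:
move_arm:
  delta_pos:
    - [0,0,-1]
    - [0,0,-2.5]
    - [0,0,-3]
    - [0,0,-2]
    - [0,0,-0.5]
  spin: [0,0,0,0,0]
  fingers: [6,6,6,6,6]

```text
t: 8.93
ee_pos: [524.4, -3.4, 229.4]
tcp_rot: [0.0, 1.0, 0.03, 0.003]
contact_force: [0.0, -0.4, 1.1]
grip_width: 0.702
```

Run:
```python
from plan import *
o=manip.get_obs();print(o['ee_pos'],o['contact_force'],o['wrist_torque'],o['grip_width'],yawof())
plan([522.9,-2.8,225.5],0.061,[533.4,318.2,215],-0.312,15,5)
```

```text
[524.40998482  -3.39910421 229.41016748] [ 0.04261762 -0.36882041  1.12335947] [-0.02557626 -0.00916674  0.0696433 ] 0.7022779737700459 0.06029803747357149
[[0.2, -2.13, 0.07], [0.04, -2.14, 0.07], [-0.12, -2.14, 0.07], [-0.28, -2.12, 0.07], [-0.43, -2.1, 0.07]] [0.075, 0.074, 0.075, 0.074, 0.075]
[[-0.59, -2.06, 0.07], [-0.59, -2.06, 0.07], [-0.59, -2.05, 0.07], [-0.59, -2.06, 0.07], [-0.59, -2.06, 0.07]] [0.0, 0.0, 0.0, 0.0, 0.0]
[[-0.59, -2.06, 0.07], [-0.59, -2.06, 0.07], [-0.59, -2.06, 0.07], [-0.59, -2.05, 0.07], [-0.59, -2.06, 0.07]] [0.0, 0.0, 0.0, 0.0, 0.0]
end [533.43 318.17 215.  ] -0.312
```

Emit:
move_arm:
  delta_pos:
    - [0.2,-2.13,0.07]
    - [0.04,-2.14,0.07]
    - [-0.12,-2.14,0.07]
    - [-0.28,-2.12,0.07]
    - [-0.43,-2.1,0.07]
  spin: [0.075,0.074,0.075,0.074,0.075]
  fingers: [6,6,6,6,6]

```text
t: 9.35
ee_pos: [525.9, 104.9, 222.0]
tcp_rot: [0.0, 0.988, -0.157, -0.0]
contact_force: [0.3, 0.5, -0.0]
grip_width: 0.702
```

Emit:
move_arm:
  delta_pos:
    - [-0.59,-2.06,0.07]
    - [-0.59,-2.06,0.07]
    - [-0.59,-2.05,0.07]
    - [-0.59,-2.06,0.07]
    - [-0.59,-2.06,0.07]
  spin: [0,0,0,0,0]
  fingers: [6,6,6,6,6]

```text
t: 9.77
ee_pos: [529.4, 212.0, 218.4]
tcp_rot: [0.0, 0.988, -0.155, -0.0]
contact_force: [-0.3, 0.7, -0.5]
grip_width: 0.707
```

Emit:
move_arm:
  delta_pos:
    - [-0.59,-2.06,0.07]
    - [-0.59,-2.06,0.07]
    - [-0.59,-2.06,0.07]
    - [-0.59,-2.05,0.07]
    - [-0.59,-2.06,0.07]
  spin: [0,0,0,0,0]
  fingers: [6,6,6,6,6]

```text
t: 10.18
ee_pos: [533.0, 318.9, 214.8]
tcp_rot: [0.0, 0.988, -0.155, -0.0]
contact_force: [0.2, 0.5, -0.7]
grip_width: 0.702
```

Run:
```python
from ov import *
for n in ('scene','top'):
    p,d=manip.get_image(n); np.savez(f'{n}6.npz',p=p,d=d)
    if n=='scene': crop(n,p,280,190,130,150,4,'pics/sc6.png')
    else: crop(n,p,270,160,150,110,5,'pics/tc6.png')
o=manip.get_obs();print(o['ee_pos'],o['contact_force'],o['grip_width'])
```

```text
[532.05215747 322.92800355 214.36644662] [ 0.33331836  0.00745951 -0.10088783] 0.7027406488927455
```

View pics/sc6.png

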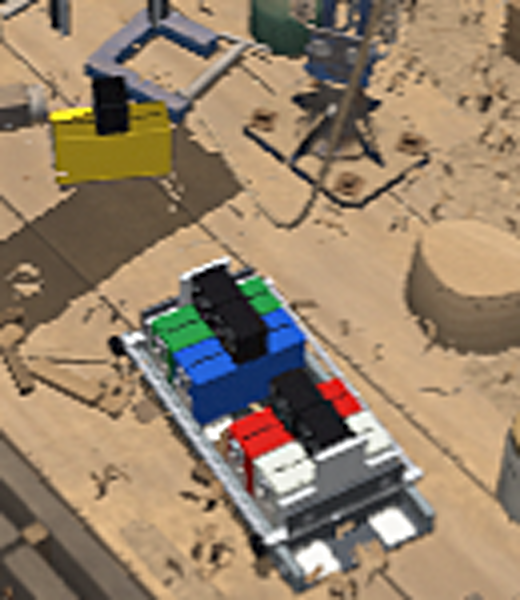

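View pics/tc6.png

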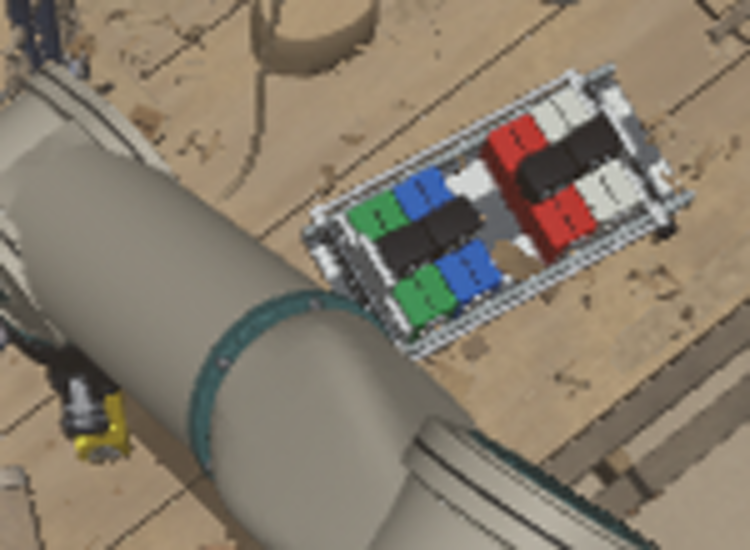

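```bash
cat > fit1.py <<'E'
from h import *
import sys
k=sys.argv[1]
D={'top':np.load(f'top{k}.npz')['p'],'scene':np.load(f'scene{k}.npz')['p']}
rr={'top':(325,165,95,80),'scene':(305,250,85,90)}
def mk(v):
    c,s=np.cos(v[1]/100),np.sin(v[1]/100)
    return [(l,521+c*v[0]-s*k,24+s*v[0]+c*k,v[1]/100,6) for l,k in ((2,v[2]+v[3]),(3,v[2]),(4,v[4]),(5,v[4]-34.5))]
Ls={n:labels(D[n])[r[1]:r[1]+r[3],r[0]:r[0]+r[2]] for n,r in rr.items()}
for c in (['top'],['scene'],['top','scene']):
    x0=np.array([0,6,46,34.5,-26]);st=[3,3,4,1,4]
    f=lambda v:sum(cost(n,Ls[n],mk(v),[2,3,4],np.array(rr[n][:2])) for n in c)
    for j in range(3):
        sim=np.vstack([x0]+[x0+np.eye(5)[i]*st[i]/(j+1) for i in range(5)])
        r=minimize(f,x0,method='Nelder-Mead',options=dict(initial_simplex=sim,xatol=.02,fatol=.05)); x0=r.x
    m=mk(r.x)
    print(c,r.x.round(2),round(r.fun,1),'blue',np.round(m[1][1:3],1),'red',np.round(m[2][1:3],1),'mid',np.round((np.array(m[1][1:3])+m[2][1:3])/2,1),'sep',round(r.x[2]-r.x[4],2))
E
python3 fit1.py 6
```

```text
['top'] [  0.09   5.71  45.89  34.83 -24.51] 70.3 blue [518.5  69.8] red [ 5.225e+02 -5.000e-01] mid [520.5  34.7] sep 70.4
['scene'] [ -1.64   6.02  45.06  34.88 -27.59] 97.7 blue [516.6  68.9] red [521.   -3.6] mid [518.8  32.6] sep 72.65
['top', 'scene'] [ -0.48   5.87  45.49  34.8  -26.7 ] 183.5 blue [517.9  69.4] red [522.1  -2.7] mid [520.   33.3] sep 72.19
```

Emit:
move_arm:
  delta_pos:
    - [0,0,0.5]
    - [0,0,2]
    - [0,0,2]
    - [0,0,1.5]
    - [0,0,0.5]
  spin: [0,0,0,0,0]
  fingers: [6,6,6,6,6]

```text
t: 10.7
ee_pos: [532.1, 315.7, 147.5]
tcp_rot: [0.002, 0.988, -0.156, -0.002]
contact_force: [-0.3, -0.7, -0.1]
grip_width: 0.703
```

Run:
```python
from ov import *
for n in ('scene',):
    p,d=manip.get_image(n); np.savez(f'{n}7.npz',p=p,d=d)
    crop(n,p,270,190,80,70,8,'pics/sc7.png')
o=manip.get_obs();print(o['ee_pos'],o['contact_force'],o['grip_width'])
```

```text
[532.25807226 315.9130053  147.6616411 ] [ 0.36853276 -0.4906704   0.43372985] 0.7033898253971571
```

View pics/sc7.png

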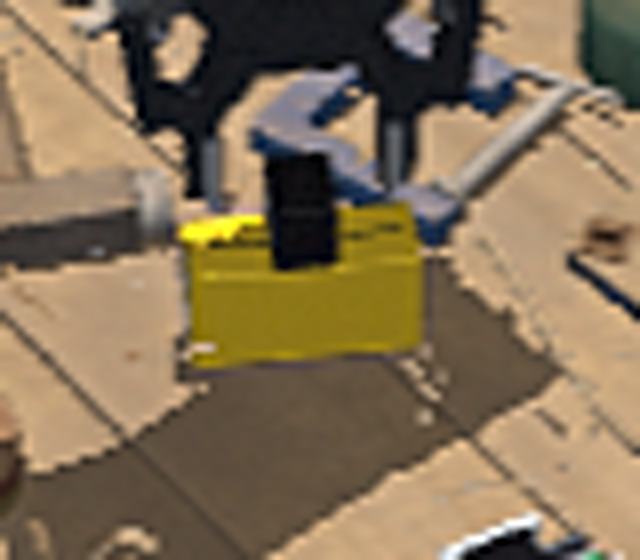

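Emit:
move_arm:
  delta_pos:
    - [0,0,0.6]
    - [0,0,0.8]
    - [0,0,0.65]
    - [0,0,0]
    - [0,0,0]
  spin: [0,0,0,0,0]
  fingers: [6,6,6,6,6]

```text
t: 11.17
ee_pos: [533.1, 318.2, 129.3]
tcp_rot: [0.0, 0.988, -0.155, -0.0]
contact_force: [0.3, 0.1, 0.3]
grip_width: 0.702
```

Emit:
move_arm:
  delta_pos:
    - [0,0,0]
    - [0,0,0]
    - [0,0,0]
    - [0,0,0]
    - [0,0,0]
  spin: [0,0,0,0,0]
  fingers: [5.5,5,5,5,5]

```text
t: 11.58
ee_pos: [533.3, 318.3, 129.7]
tcp_rot: [-0.0, 0.988, -0.155, 0.0]
contact_force: [0.2, 0.0, 0.2]
grip_width: 0.586
```

Emit:
move_arm:
  delta_pos:
    - [0,0,0]
    - [0,0,0]
    - [0,0,0]
    - [0,0,0]
    - [0,0,0]
  spin: [0,0,0,0,0]
  fingers: [4,3.4,3,2.6,2.3]
  newtons: 40

```text
t: 12.0
ee_pos: [533.4, 318.2, 129.7]
tcp_rot: [-0.0, 0.988, -0.155, 0.0]
contact_force: [0.0, 0.1, 2.4]
grip_width: 0.296
```

Emit:
move_arm:
  delta_pos:
    - [0,0,0]
    - [0,0,0]
    - [0,0,-0.5]
    - [0,0,-1]
    - [0,0,-1.5]
  spin: [0,0,0,0,0]
  fingers: [2,2,2,2,2]

```text
t: 12.42
ee_pos: [532.1, 317.8, 158.8]
tcp_rot: [0.001, 0.988, -0.155, -0.001]
contact_force: [-0.6, -0.3, -2.0]
grip_width: 0.296
```

Run:
```python
from plan import *
plan([533.4,318.2,159.5],-0.312,[533.4,318.2,245],-0.312,5)
plan([533.4,318.2,245],-0.312,[520.3,33.8,245],0.060,15,8)
```

```text
[[0.0, -0.0, -1.71], [0.0, -0.0, -1.71], [0.0, -0.0, -1.71], [0.0, -0.0, -1.71], [0.0, -0.0, -1.71]] [0.0, 0.0, 0.0, 0.0, 0.0]
end [533.4 318.2 245. ] -0.312
[[0.5, 1.83, -0.0], [0.41, 1.85, -0.0], [0.33, 1.87, -0.0], [0.24, 1.89, -0.0], [0.15, 1.89, -0.0]] [-0.046, -0.047, -0.047, -0.046, -0.047]
[[0.06, 1.9, -0.0], [-0.02, 1.89, -0.0], [-0.12, 1.9, -0.0], [-0.2, 1.89, -0.0], [-0.2, 1.88, -0.0]] [-0.046, -0.047, -0.046, -0.0, -0.0]
[[-0.2, 1.89, -0.0], [-0.2, 1.89, -0.0], [-0.2, 1.88, -0.0], [-0.2, 1.89, -0.0], [-0.2, 1.89, -0.0]] [-0.0, -0.0, -0.0, -0.0, -0.0]
end [520.32  33.79 245.  ] 0.06
```

Emit:
move_arm:
  delta_pos:
    - [0,0,-1.71]
    - [0,0,-1.71]
    - [0,0,-1.71]
    - [0,0,-1.71]
    - [0,0,-1.71]
  spin: [0,0,0,0,0]
  fingers: [2,2,2,2,2]

```text
t: 12.83
ee_pos: [532.8, 318.1, 246.3]
tcp_rot: [0.0, 0.988, -0.155, -0.0]
contact_force: [0.1, -0.7, -3.1]
grip_width: 0.297
```

Emit:
move_arm:
  delta_pos:
    - [0.5,1.83,0]
    - [0.41,1.85,0]
    - [0.33,1.87,0]
    - [0.24,1.89,0]
    - [0.15,1.89,0]
  spin: [-0.046,-0.047,-0.047,-0.046,-0.047]
  fingers: [2,2,2,2,2]

```text
t: 13.25
ee_pos: [528.4, 222.5, 245.5]
tcp_rot: [0.0, 0.999, -0.038, -0.0]
contact_force: [-0.3, 0.3, -2.1]
grip_width: 0.295
```

Emit:
move_arm:
  delta_pos:
    - [0.06,1.9,0]
    - [-0.02,1.89,0]
    - [-0.12,1.9,0]
    - [-0.2,1.89,0]
    - [-0.2,1.88,0]
  spin: [-0.046,-0.047,-0.046,0,0]
  fingers: [2,2,2,2,2]

```text
t: 13.67
ee_pos: [524.1, 127.6, 245.6]
tcp_rot: [-0.0, 1.0, 0.03, -0.0]
contact_force: [-0.5, -0.2, -2.7]
grip_width: 0.296
```

Emit:
move_arm:
  delta_pos:
    - [-0.2,1.89,0]
    - [-0.2,1.89,0]
    - [-0.2,1.88,0]
    - [-0.2,1.89,0]
    - [-0.2,1.89,0]
  spin: [0,0,0,0,0]
  fingers: [2,2,2,2,2]

```text
t: 14.08
ee_pos: [519.8, 32.9, 245.6]
tcp_rot: [-0.0, 1.0, 0.03, 0.0]
contact_force: [0.6, 0.2, -2.9]
grip_width: 0.292
```

Emit:
move_arm:
  delta_pos:
    - [0,0,0]
    - [0,0,0]
    - [0,0,0]
    - [0,0,0]
    - [0,0,0]
  spin: [0,0,0,0,0]
  fingers: [2,2,2,2,2]

```text
t: 14.5
ee_pos: [520.1, 35.1, 245.0]
tcp_rot: [-0.0, 1.0, 0.031, -0.0]
contact_force: [-0.2, 0.3, -2.5]
grip_width: 0.296
```

Run:
```python
from ov import *
for n in ('scene','top'):
    p,d=manip.get_image(n); np.savez(f'{n}8.npz',p=p,d=d)
    if n=='scene': crop(n,p,290,190,130,140,5,'pics/sc8.png')
    else: crop(n,p,310,140,120,110,5,'pics/tc8.png')
o=manip.get_obs();print(o['ee_pos'],o['contact_force'],o['grip_width'])
```

```text
[520.13744585  34.7259993  244.95837754] [ 0.44733553 -0.27103078 -1.97807363] 0.2987338799923937
```

View pics/sc8.png

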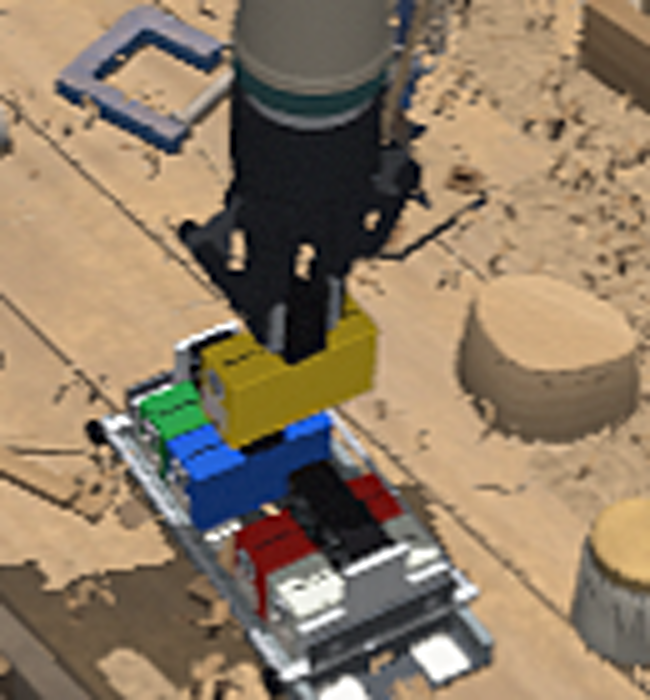

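View pics/tc8.png

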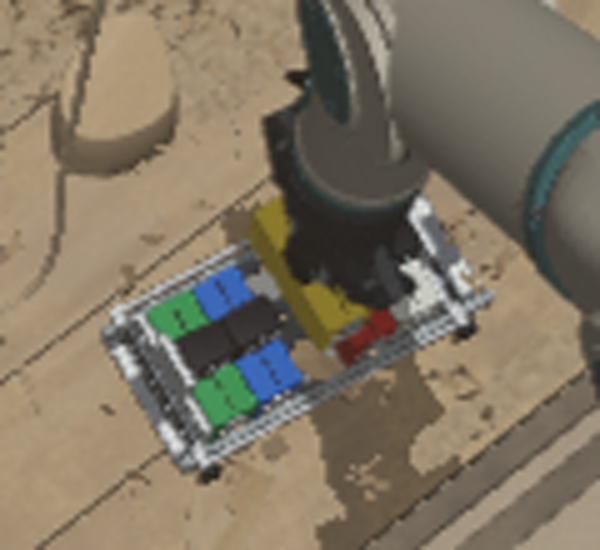

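Run:
```python
from ov import *
a=np.load('scene8.npz')['p'];b=np.load('top8.npz')['p']
cs=[(1,520.2,34.6,.060,115.3),(3,517.9,69.4,.06,6),(4,522.1,-2.7,.06,6)]
overlay('scene',a,cs,(290,190,130,140),5,'pics/os8.png')
overlay('top',b,cs,(310,140,120,110),5,'pics/ot8.png')
```

```text
(no output)
```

View pics/os8.png

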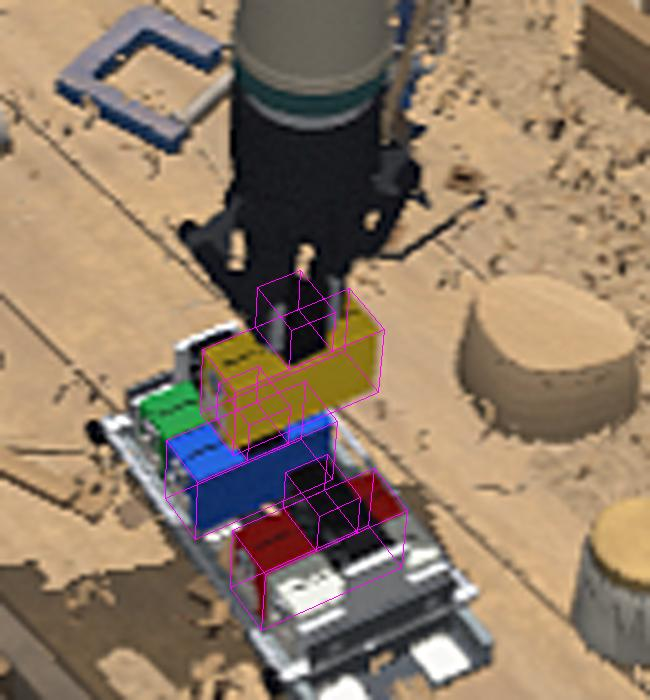

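View pics/ot8.png

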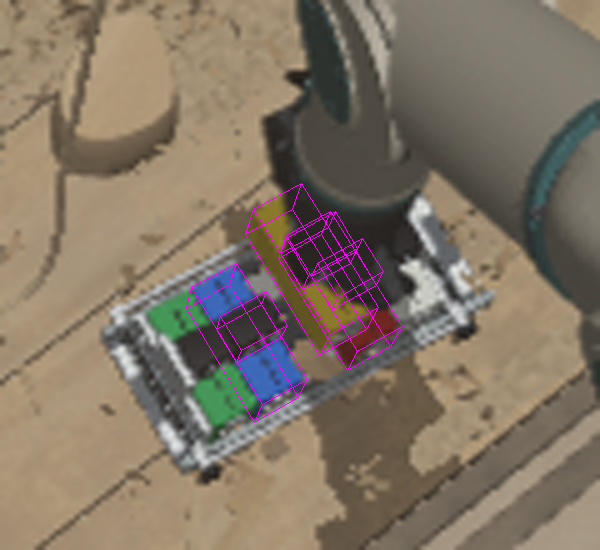

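Run:
```python
from ov import *
def sil(n,p,roi,v,zb,free,st):
    x0,y0,w,h=roi; c=p[y0:y0+h,x0:x0+w]
    hsv=cv2.cvtColor(c,cv2.COLOR_BGR2HSV).astype(int)
    L=((hsv[...,1]>170)&(hsv[...,0]>22)&(hsv[...,0]<35)&(hsv[...,2]>50)).astype(np.uint8)
    L=cv2.morphologyEx(L,cv2.MORPH_CLOSE,np.ones((3,3),np.uint8))
    def f(q):
        im=np.zeros((h*S,w*S),np.uint8)
        fillhull(im,n,boxc(45,17,zb,zb+50,q[0],q[1],q[2]/100),1,np.array([x0,y0]))
        fillhull(im,n,boxc(19,17,zb+50,zb+90,q[0],q[1],q[2]/100),2,np.array([x0,y0]))
        m=cv2.resize((im==1).astype(np.float32),(w,h),interpolation=cv2.INTER_AREA)
        dc=1-cv2.resize((im==2).astype(np.float32),(w,h),interpolation=cv2.INTER_AREA)
        return (np.abs(m-L)*dc).sum()
    x=np.array(v,float)
    for j in range(3):
        sim=np.vstack([x]+[x+np.eye(3)[i]*st[i]/(j+1) for i in range(3)])
        r=minimize(f,x,method='Nelder-Mead',options=dict(initial_simplex=sim,xatol=.02,fatol=.05));x=r.x
    print(n,r.x.round(2),r.fun.round(1),L.sum())
    cv2.imwrite('pics/m.png',L*255)
a=np.load('scene8.npz')['p']
for zb in (113.3,115.3,117.3): sil('scene',a,(322,240,55,45),[519,34,6],zb,None,[4,4,4])
s0=np.load('scene0.npz')['p']
sil('scene',s0,(285,205,45,35),[533,318,-31],0,None,[4,4,4])
```

```text
scene [520.83  39.72  14.01] 99.6 508
scene [519.8   38.29  14.54] 101.1 508
scene [519.04  36.76  14.35] 102.7 508
scene [535.09 319.28 -31.91] 51.1 463
```

Run:
```python
from ov import *
a=np.load('scene8.npz')['p']
cs=[(1,520.2,34.6,.060,115.3)]
overlay('scene',a,cs,(325,240,45,45),16,'pics/os8.png')
crop('',a,325,240,45,45,16,'pics/y8.png')
for nm,P in [('predicted top corners RF, RB',[(45,-17,50),(45,-17,0),(-45,-17,0),(-45,-17,50),(-45,17,50)])]:
    P=np.array(P,float);c,s=np.cos(.06),np.sin(.06)
    W=np.c_[520.2+c*P[:,0]-s*P[:,1],34.6+s*P[:,0]+c*P[:,1],115.3+P[:,2]]
    print(((proj('scene',W)-[325,240]+.5)*16-.5).round(0))
```

```text
[[669. 254.]
 [650. 456.]
 [186. 656.]
 [194. 455.]
 [ 88. 317.]]
```

View pics/os8.png

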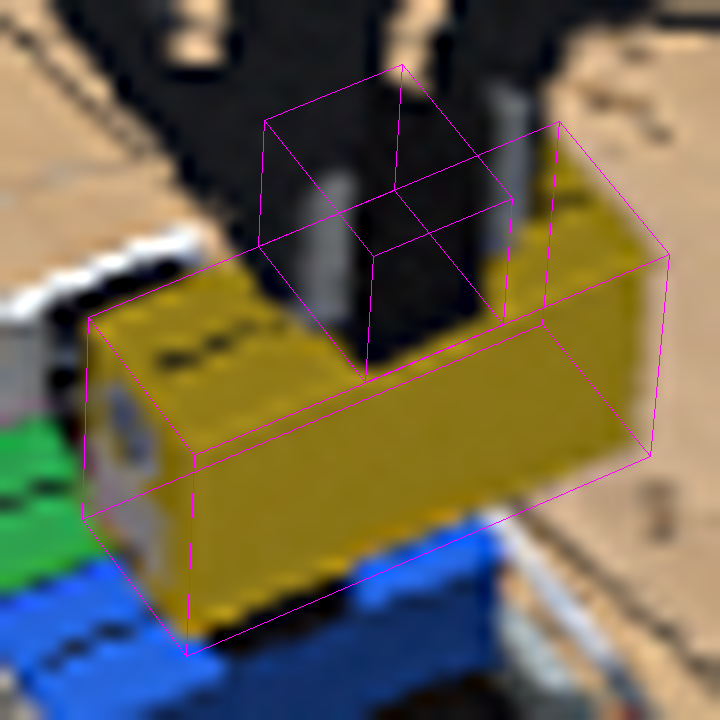

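View pics/y8.png

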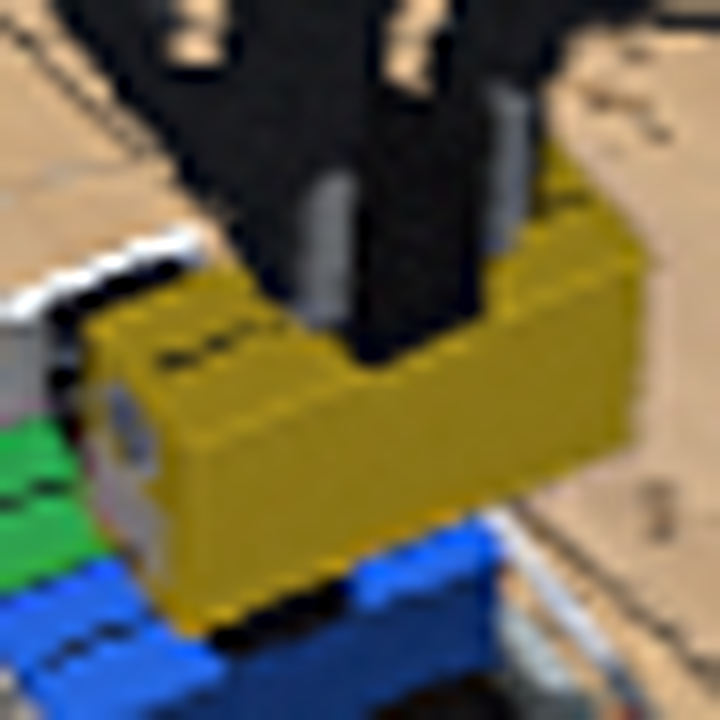

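Emit:
move_arm:
  delta_pos:
    - [0,0,0.5]
    - [0,0,0.6]
    - [0,0,0.5]
    - [0,0,0.3]
    - [0,0,0.1]
  spin: [0,0,0,0,0]
  fingers: [2,2,2,2,2]

```text
t: 15.02
ee_pos: [519.7, 33.8, 224.0]
tcp_rot: [0.0, 1.0, 0.03, -0.001]
contact_force: [0.2, 0.3, -2.2]
grip_width: 0.293
```

Emit:
move_arm:
  delta_pos:
    - [0,0,0]
    - [0,0,0]
    - [0,0,0.2]
    - [0,0,0]
    - [0,0,0]
  spin: [0,0,0,0,0]
  fingers: [2,2,2,2,2]

```text
t: 15.43
ee_pos: [520.2, 33.9, 223.0]
tcp_rot: [-0.0, 1.0, 0.03, 0.0]
contact_force: [0.3, -0.7, -2.8]
grip_width: 0.297
```

Run:
```python
from ov import *
for n in ('scene','top'):
    p,d=manip.get_image(n); np.savez(f'{n}9.npz',p=p,d=d)
    if n=='scene': crop(n,p,315,240,75,75,10,'pics/sc9.png')
    else: crop(n,p,325,165,80,70,10,'pics/tc9.png')
o=manip.get_obs();print(o['ee_pos'],o['contact_force'],o['grip_width'])
```

```text
[520.18442123  33.83922932 223.08797592] [-0.37585376  0.77715784 -2.85171559] 0.295776160741687
```

View pics/sc9.png

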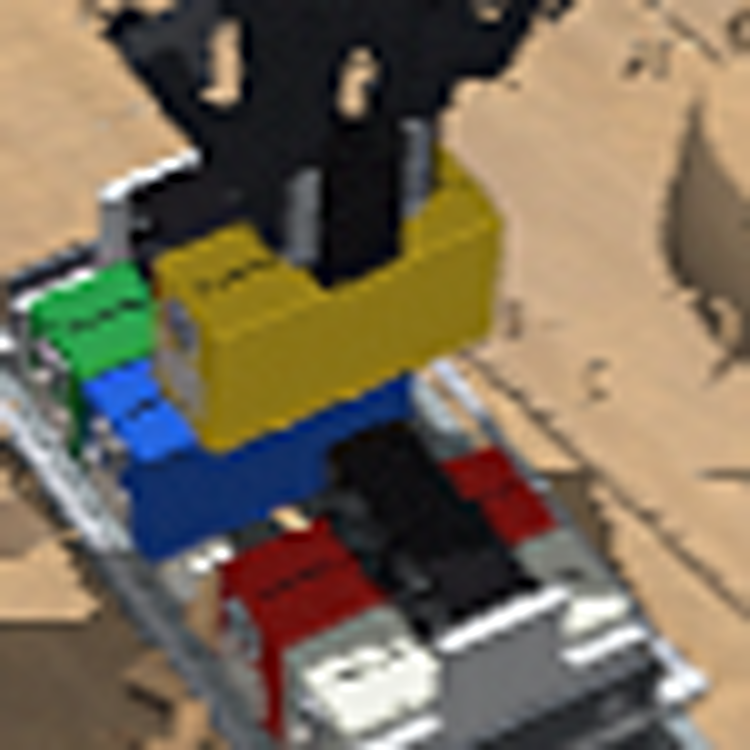

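View pics/tc9.png

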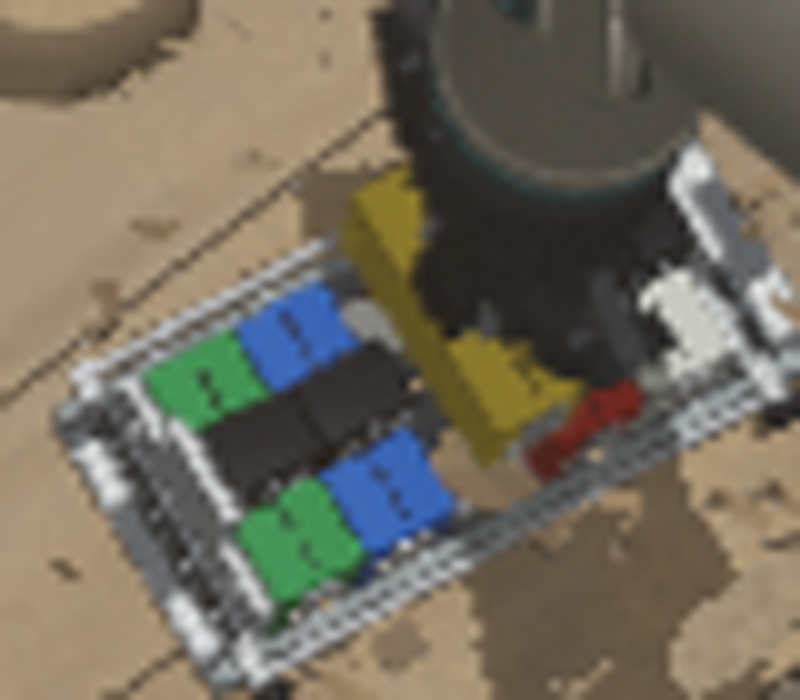

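```bash
cat > edge.py <<'E'
from ov import *
def edge(n,p,A,B,fn,half=4,m=15,lo=.15,hi=.85):
    # line A->B predicted in px; find subpixel max-gradient crossing of scalar fn along normal
    g=fn(p.astype(np.float32)); A,B=np.array(A,float),np.array(B,float)
    t=(B-A)/np.linalg.norm(B-A); nn=np.array([-t[1],t[0]]); out=[]
    s=np.linspace(-half,half,81)
    for u in np.linspace(lo,hi,m):
        c=A+(B-A)*u; q=c+s[:,None]*nn
        v=cv2.remap(g,q[:,0].astype(np.float32).reshape(1,-1),q[:,1].astype(np.float32).reshape(1,-1),cv2.INTER_LINEAR)[0]
        v=cv2.GaussianBlur(v.reshape(1,-1),(0,0),6)[0]; d=np.abs(np.gradient(v)); k=d.argmax()
        out.append((u,s[k],d[k]))
    return np.array(out)
E
python3 - <<'E'
from edge import *
p=np.load('top9.npz')['p']
yel=lambda q:(q[...,2]+q[...,1])/2-q[...,0]      # yellow: high
blu=lambda q:q[...,0]-q[...,2]
def W(P,x,y,yaw,zb):
    P=np.array(P,float);c,s=np.cos(yaw),np.sin(yaw)
    return np.c_[x+c*P[:,0]-s*P[:,1],y+s*P[:,0]+c*P[:,1],zb+P[:,2]]
def go(nm,P,x,y,yaw,zb,fn,lo,hi,half=4):
    uv=proj('top',W(P,x,y,yaw,zb)); e=edge('top',p,uv[0],uv[1],fn,half=half,lo=lo,hi=hi)
    f=np.polyfit(e[:,0],e[:,1],1); L=np.linalg.norm(uv[1]-uv[0])
    print(nm,uv.round(1).tolist(),'off',e[:,1].round(1),'slope rad',round(f[0]/L,4))
go('yel left bottom',[(-45,17,3),(45,17,3)],520.2,33.9,.06,93.4,yel,.1,.9)
go('blue right front top',[(-45,-17,50),(-14,-17,50)],517.9,69.4,.06,6,blu,.1,.9)
p=np.load('top6.npz')['p']
go('blue6 right top front',[(-45,-17,50),(-14,-17,50)],517.9,69.4,.06,6,blu,.1,.9)
go('blue6 right top back',[(14,-17,50),(45,-17,50)],517.9,69.4,.06,6,blu,.1,.9)
go('blue6 front top ',[(-45,-17,50),(-45,17,50)],517.9,69.4,.06,6,blu,.1,.9)
go('blue6 back top ',[(45,-17,50),(45,17,50)],517.9,69.4,.06,6,blu,.1,.9)
E
```

```text
yel left bottom [[372.9, 212.0], [358.3, 188.2]] off [-3.2 -3.2 -3.2 -0.2  0.1 -1.5  0.  -0.3  0.   0.  -3.2 -0.4 -3.2 -3.2
 -0.1] slope rad 0.0314
blue right front top [[370.9, 215.4], [366.0, 207.3]] off [-0.3 -0.4 -0.4 -0.5 -0.7 -0.6 -0.6 -0.6 -0.7 -0.5 -0.4 -0.4 -0.4 -0.3
 -0.3] slope rad 0.0132
blue6 right top front [[370.9, 215.4], [366.0, 207.3]] off [-0.3 -0.5 -0.4 -0.5 -0.7 -0.6 -0.6 -0.7 -0.7 -0.5 -0.4 -0.5 -0.5 -0.4
 -0.3] slope rad 0.0073
blue6 right top back [[361.6, 200.1], [356.8, 192.1]] off [ 0.1 -0.1 -0.4 -0.7 -0.6 -0.7 -0.8 -0.7 -0.5 -0.4 -0.4 -0.4 -0.2 -0.2
 -0.5] slope rad -0.0074
blue6 front top  [[370.9, 215.4], [361.9, 220.4]] off [0.6 0.4 0.  0.2 0.2 0.  0.1 0.2 0.2 0.1 0.2 0.4 0.2 0.  0. ] slope rad -0.0272
blue6 back top  [[356.8, 192.1], [347.8, 197.1]] off [-0.1 -0.2 -0.1  0.   0.1  0.   0.   0.2  0.3 -0.1 -0.1 -0.2 -0.3 -0.2
  0. ] slope rad -0.0098
```

Run:
```python
from edge import *
red=lambda q:q[...,2]-q[...,1]; blu=lambda q:q[...,0]-q[...,2]
def W(P,x,y,yaw,zb):
    P=np.array(P,float);c,s=np.cos(yaw),np.sin(yaw)
    return np.c_[x+c*P[:,0]-s*P[:,1],y+s*P[:,0]+c*P[:,1],zb+P[:,2]]
lum=lambda q:q[...,2]
for n in ('top','scene'):
    p=np.load(n+'6.npz')['p']
    for nm,P,x,y,fn in [('red left top f',[(-43,17,50),(-14,17,50)],522.1,-2.7,lum),('red left top b',[(14,17,50),(43,17,50)],522.1,-2.7,lum),
      ('blue right top f',[(-43,-17,50),(-14,-17,50)],517.9,69.4,lum if n=='scene' else blu),('blue right top b',[(14,-17,50),(43,-17,50)],517.9,69.4,lum if n=='scene' else blu)]:
        a=W(P,x,y,.06,6);b=W(np.array(P)+[0,1,0],x,y,.06,6)
        uv=proj(n,a);uv2=proj(n,b)
        t=(uv[1]-uv[0]);t/=np.linalg.norm(t);nn=np.array([-t[1],t[0]]);k=(uv2[0]-uv[0])@nn
        e=edge(n,p,uv[0],uv[1],fn,half=2.5)
        print(n,nm,'dy mm',(e[:,1]/k).round(1),'med',np.median(e[:,1]/k).round(2))
```

```text
top red left top f dy mm [ 0.8  1.   0.4 -0.   0.2  0.6  0.4  0.4  0.8  1.2  0.6 -0.  -0.   0.8
  0.8] med 0.62
top red left top b dy mm [ 0.6  0.6  0.4  0.2  0.8  0.8  0.2 -0.2 -0.   0.6  0.6  0.2 -0.2  0.2
  0.4] med 0.42
top blue right top f dy mm [1.2 1.4 2.3 2.7 2.3 1.9 2.5 2.5 2.1 1.7 1.2 1.7 1.9 1.4 1.2] med 1.86
top blue right top b dy mm [0.4 1.  2.3 2.3 2.1 2.1 2.7 2.7 2.1 1.7 1.2 1.2 1.7 1.2 0.8] med 1.66
scene red left top f dy mm [-0.2 -0.  -0.6 -1.  -0.8 -0.  -0.2 -0.6 -1.  -0.6 -0.   6.5  6.1  5.7
  5.3] med -0.2
scene red left top b dy mm [-2.7 -3.3 -6.1 -1.6 -6.1  0.4  0.2 -0.4 -1.  -1.4 -2.  -2.3 -1.2 -0.6
 -1.4] med -1.43
scene blue right top f dy mm [ 0.4  1.   0.8  0.4 -0.2 -0.2  0.6  0.8  0.4 -0.  -0.4  0.4  0.6  0.2
 -0. ] med 0.42
scene blue right top b dy mm [-0.2 -0.4 -0.4  0.6  0.2 -0.2 -0.6 -0.4  0.6  0.4  0.2 -0.4 -0.4 -5.3
 -3.6] med -0.42
```

Emit:
move_arm:
  delta_pos:
    - [0,-0.04,0.3]
    - [0,0,0.4]
    - [0,0,0.4]
    - [0,0,0.4]
    - [0,0,0.3]
  spin: [0,0,0,0,0]
  fingers: [2,2,2,2,2]

```text
t: 15.95
ee_pos: [519.9, 34.2, 204.3]
tcp_rot: [0.0, 1.0, 0.03, -0.0]
contact_force: [-0.8, 0.3, -2.6]
grip_width: 0.297
```

Emit:
move_arm:
  delta_pos:
    - [0,0,0.2]
    - [0,0,0.2]
    - [0,0,0.1]
    - [0,0,0]
    - [0,0,0]
  spin: [0,0,0,0,0]
  fingers: [2,2,2,2,2]

```text
t: 16.37
ee_pos: [520.2, 34.2, 200.0]
tcp_rot: [-0.0, 1.0, 0.03, 0.0]
contact_force: [0.8, -0.5, -2.7]
grip_width: 0.297
```

Emit:
move_arm:
  delta_pos:
    - [0,0,0.3]
    - [0,0,0.3]
    - [0,0,0.3]
    - [0,0,0.3]
    - [0,0,0.3]
  spin: [0,0,0,0,0]
  fingers: [2,2,2,2,2]

```text
t: 16.78
ee_pos: [520.0, 34.2, 184.6]
tcp_rot: [0.0, 1.0, 0.03, -0.0]
contact_force: [0.0, -1.4, -3.3]
grip_width: 0.295
```

Emit:
move_arm:
  delta_pos:
    - [0,0,0.3]
    - [0,0,0.3]
    - [0,0,0.2]
    - [0,0,0.1]
    - [0,0,0]
  spin: [0,0,0,0,0]
  fingers: [2,2,2,2,2]

```text
t: 17.2
ee_pos: [520.0, 34.2, 175.7]
tcp_rot: [0.0, 1.0, 0.03, -0.0]
contact_force: [0.4, 0.9, -1.7]
grip_width: 0.295
```

Run:
```python
from ov import *
for n in ('scene','top'):
    p,d=manip.get_image(n); np.savez(f'{n}10.npz',p=p,d=d)
    if n=='scene': crop(n,p,315,240,75,75,10,'pics/sc10.png')
    else: crop(n,p,325,165,80,70,10,'pics/tc10.png')
o=manip.get_obs();print(o['ee_pos'],o['contact_force'],o['wrist_torque'],o['grip_width'])
```

```text
[520.17296125  34.21644926 176.01713566] [ 0.09948122  1.20129539 -1.94215406] [-0.03003453 -0.02571016  0.03761033] 0.2909156216004702
```

View pics/sc10.png

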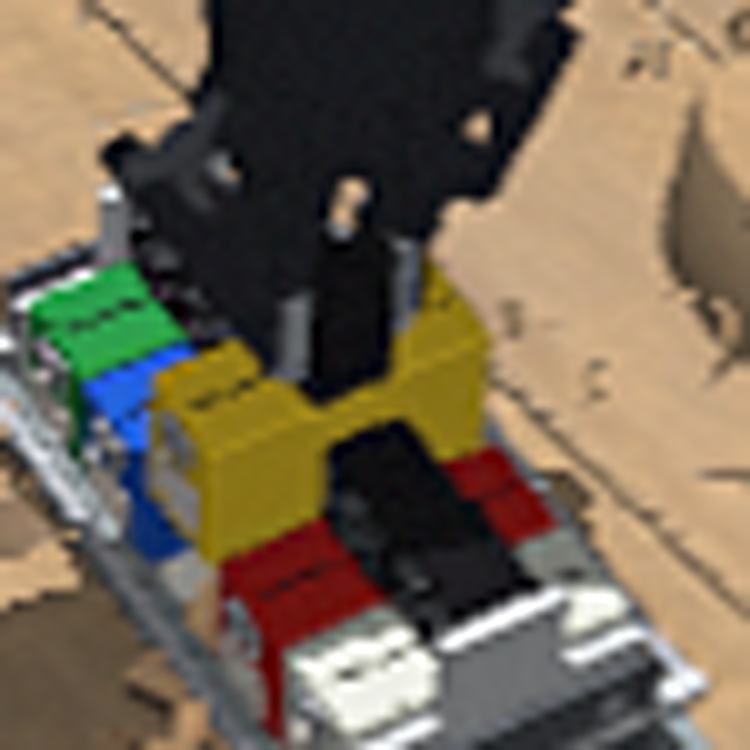

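View pics/tc10.png

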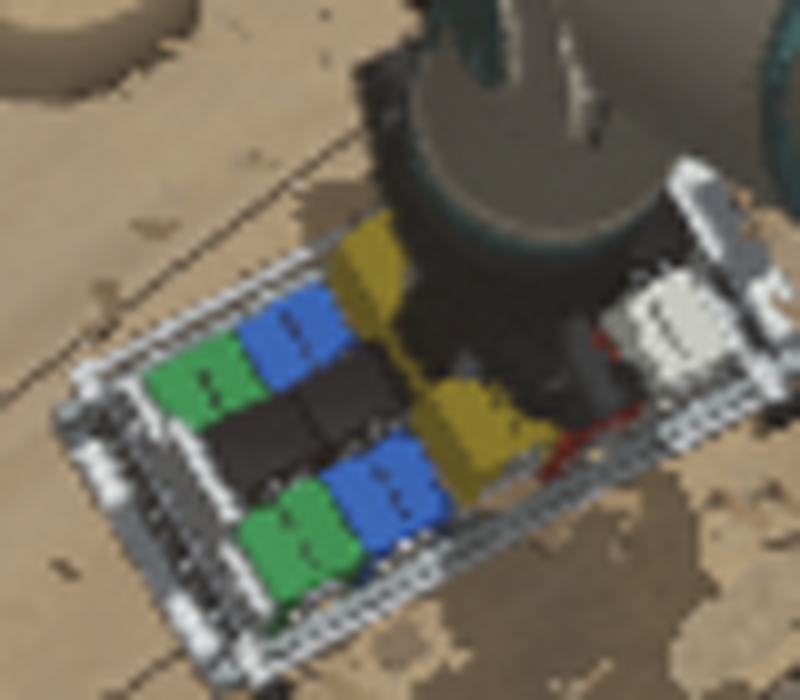

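Emit:
move_arm:
  delta_pos:
    - [0,0,0.4]
    - [0,0,0.4]
    - [0,0,0.4]
    - [0,0,0.4]
    - [0,0,0.2]
  spin: [0,0,0,0,0]
  fingers: [2,2,2,2,2]

```text
t: 17.72
ee_pos: [519.8, 34.2, 157.2]
tcp_rot: [0.0, 1.0, 0.03, -0.001]
contact_force: [0.2, 0.4, -3.0]
grip_width: 0.293
```

Emit:
move_arm:
  delta_pos:
    - [0,0,0.1]
    - [0,0,0.1]
    - [0,0,0.1]
    - [0,0,0.1]
    - [0,0,0.1]
  spin: [0,0,0,0,0]
  fingers: [2,2,2,2,2]

```text
t: 18.13
ee_pos: [520.2, 34.2, 153.0]
tcp_rot: [-0.0, 1.0, 0.03, 0.0]
contact_force: [-0.2, 0.5, -2.8]
grip_width: 0.3
```

Bottom at about 23 mm with no side load; next, between the guide walls.

Emit:
move_arm:
  delta_pos:
    - [0,0,0.15]
    - [0,0,0.15]
    - [0,0,0.15]
    - [0,0,0.15]
    - [0,0,0.1]
  spin: [0,0,0,0,0]
  fingers: [2,2,2,2,2]

```text
t: 18.55
ee_pos: [520.1, 34.2, 145.8]
tcp_rot: [-0.0, 1.0, 0.03, -0.0]
contact_force: [-1.2, 0.4, -1.6]
grip_width: 0.3
```

Emit:
move_arm:
  delta_pos:
    - [0,0,0.15]
    - [0,0,0.15]
    - [0,0,0.1]
    - [0,0,0.1]
    - [0,0,0.05]
  spin: [0,0,0,0,0]
  fingers: [2,2,2,2,2]

```text
t: 18.97
ee_pos: [520.0, 34.2, 140.3]
tcp_rot: [-0.0, 1.0, 0.03, -0.0]
contact_force: [0.4, 0.1, -1.9]
grip_width: 0.297
```

Emit:
move_arm:
  delta_pos:
    - [0,0,0.08]
    - [0,0,0.08]
    - [0,0,0.08]
    - [0,0,0.08]
    - [0,0,0.05]
  spin: [0,0,0,0,0]
  fingers: [2,2,2,2,2]

```text
t: 19.38
ee_pos: [520.1, 34.2, 136.7]
tcp_rot: [-0.0, 1.0, 0.03, -0.0]
contact_force: [-0.3, -0.4, -1.7]
grip_width: 0.299
```

Emit:
move_arm:
  delta_pos:
    - [0,0,0.03]
    - [0,0,0.03]
    - [0,0,0.03]
    - [0,0,0]
    - [0,0,0]
  spin: [0,0,0,0,0]
  fingers: [2,2,2,2,2]

```text
t: 19.8
ee_pos: [520.1, 34.3, 135.9]
tcp_rot: [-0.0, 1.0, 0.03, 0.0]
contact_force: [0.1, 0.0, -2.2]
grip_width: 0.298
```

Emit:
move_arm:
  delta_pos:
    - [0,0,0.03]
    - [0,0,0.03]
    - [0,0,0.03]
    - [0,0,0]
    - [0,0,0]
  spin: [0,0,0,0,0]
  fingers: [2,2,2,2,2]

```text
t: 20.22
ee_pos: [520.1, 34.2, 135.6]
tcp_rot: [-0.0, 1.0, 0.03, 0.0]
contact_force: [-2.5, -0.7, 5.5]
grip_width: 0.299
```

Emit:
move_arm:
  delta_pos:
    - [0,0,0]
    - [0,0,0]
    - [0,0,0]
    - [0,0,0]
    - [0,0,0]
  spin: [0,0,0,0,0]
  fingers: [2.4,2.7,3.2,4,4.8]
  newtons: 20

```text
t: 20.63
ee_pos: [520.2, 34.2, 135.0]
tcp_rot: [0.0, 1.0, 0.03, 0.0]
contact_force: [0.3, 0.2, 0.6]
grip_width: 0.564
```

Emit:
move_arm:
  delta_pos:
    - [0,0,0]
    - [0,0,-0.5]
    - [0,0,-1.5]
    - [0,0,-2.5]
    - [0,0,-3]
  spin: [0,0,0,0,0]
  fingers: [5.5,6,6,6,6]

```text
t: 21.05
ee_pos: [519.1, 34.1, 209.9]
tcp_rot: [0.0, 1.0, 0.03, -0.002]
contact_force: [0.6, 0.5, -0.1]
grip_width: 0.701
```

Emit:
move_arm:
  delta_pos:
    - [0,0,-3]
    - [0,0,-3]
    - [0,-2,-1]
    - [0,-3,0]
    - [0,-3,0]
  spin: [0,0,0,0,0]
  fingers: [6,6,6,6,6]

```text
t: 21.47
ee_pos: [515.8, 114.2, 281.8]
tcp_rot: [-0.0, 1.0, 0.029, 0.002]
contact_force: [0.6, 0.0, -0.3]
grip_width: 0.702
```

Emit:
move_arm:
  delta_pos:
    - [0,-3.5,0]
    - [0,-3.5,0]
    - [0,-3.5,0]
    - [0,-3.5,0]
    - [0,-3,0]
  spin: [0,0,0,0,0]
  fingers: [6,6,6,6,6]

```text
t: 21.88
ee_pos: [504.3, 286.6, 280.3]
tcp_rot: [-0.0, 1.0, 0.031, -0.0]
contact_force: [0.7, -0.1, 0.3]
grip_width: 0.708
```

Run:
```python
from ov import *
for n in ('scene','top'):
    p,d=manip.get_image(n); np.savez(f'{n}11.npz',p=p,d=d); cv2.imwrite(f'pics/{n}11.png',p)
    if n=='scene': crop(n,p,305,240,85,85,9,'pics/sc11.png')
    else: crop(n,p,325,165,90,75,8,'pics/tc11.png')
o=manip.get_obs();print(o['t'],o['ee_pos'],o['contact_force'],o['grip_width'])
```

```text
21.9833 [503.30582037 290.80459803 279.8043494 ] [-0.48445215 -0.65675861  0.42464909] 0.701439652450544
```

View pics/sc11.png

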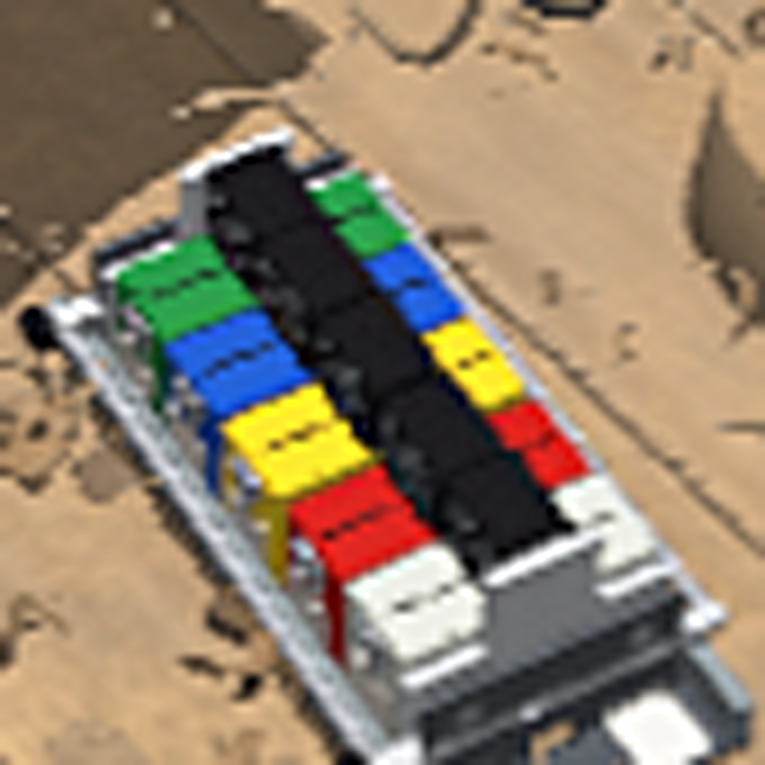

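View pics/tc11.png

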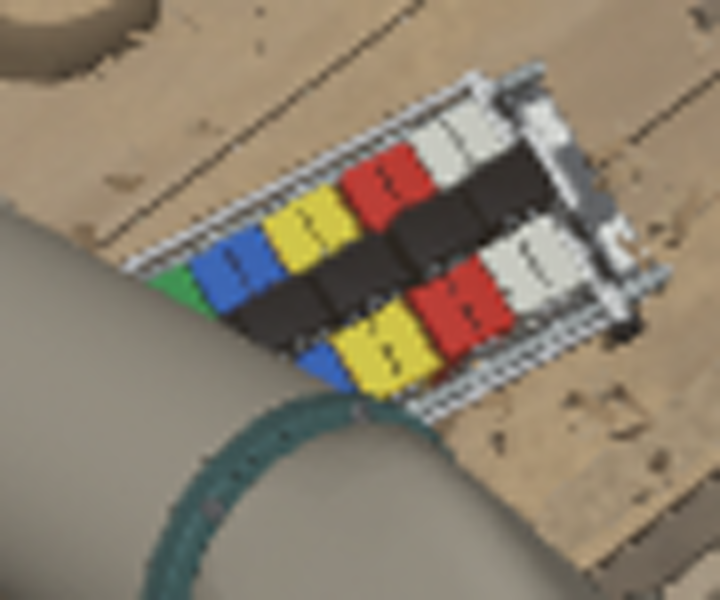

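Run:
```python
from ov import *
z=np.load('scene11.npz');p,d=z['p'],z['d'];L=labels(p)
for l,n in ((1,'yellow'),(2,'green'),(3,'blue'),(4,'red')):
    m=np.zeros_like(L);m[245:320,305:390]=1
    v,u=np.nonzero((L==l)&(m>0)&(d>0))
    e,r=ray('scene',np.c_[u,v]); P=e+r*d[v,u][:,None]; k=P[:,2]>48
    print(n,k.sum(),'top z median',np.median(P[k,2]).round(1),'xy',np.median(P[k,:2],axis=0).round(1))
```

```text
yellow 181 top z median 55.6 xy [498.6  31.4]
green 161 top z median 55.9 xy [494.9 100.5]
blue 176 top z median 55.8 xy [497.1  68.1]
red 175 top z median 56.4 xy [500.5  -4.5]
```

Emit:
move_arm:
  delta_pos:
    - [0,0,0]
    - [0,0,0]
    - [0,0,0]
    - [0,0,0]
    - [0,0,0]
  spin: [0,0,0,0,0]
  fingers: [6,6,6,6,6]

```text
t: 22.4
ee_pos: [505.5, 282.6, 280.2]
tcp_rot: [0.0, 1.0, 0.029, 0.0]
contact_force: [0.5, 0.6, -0.2]
grip_width: 0.702
```

```bash
python3 -c "
from workcell import manip
print(manip.close_job())"
```

```text
the job is handed in; nothing more can be done
None
```

The yellow case is in the rack immediately to the right of the blue case, released and standing on the floor, and the job is handed in at about 22 s. `close_job` reports no verdict.

**What I did:** I gripped the blue case and slid it with the green one left until the end plate pushed back at about 4 N. I then slid the red and white cases right until about 5 N. Blue and red centres ended about 72 mm apart. I lowered the yellow case into that gap with no noticeable side load and touched the floor at about 5.5 N. I released it there and backed the arm away.

**Last checks:**
- **Order:** the final pictures show green, blue, yellow, red, white from left to right, all upright.
- **Height:** depth readings put the case tops at 55.6–56.4 mm, where 56 mm means fully down. I did not take this reading for white, which I checked only by eye.
- **Spacing:** the yellow and blue centres are about 37 mm apart along the row.
- **Arm:** it is well clear of the rack with no contact force.

**What disagreed:**
- The two cameras differed by about 1–2 mm on where the gap was, so I went by where the end plates were felt.
- One silhouette fit of the held yellow case gave a yaw of about 0.14 rad. An edge check in the top view supported the tool's yaw of 0.06 rad, and the case went in freely at that angle.

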